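# Load the core wash basket and hang it back in the rinse tank

## Task

Load the wash basket for film cores: it hangs down in the narrow rinse tank, so lift it out with the lifting hook, not with the gripper, and stand it flat in the middle of the drip tray. Put every film core from the bench into it, each standing in a cell of its own, then use the hook to lift the loaded basket and hang it back on the ledges in the tank, level, and hang the hook on its bracket by the collar. Leave the film can, the tape and the splicer where they are.

Things in the scene. Friction and masses are not known exactly. Their poses are not given: they have to be found in the camera images.
- hook_grip (a point): lifting hook, a loose upright hand tool (155 mm, 140 g) hanging in the bracket at the start: the point to grip, on the axis of its black square handle (20 x 20 mm, faces along own x and y, from 35 mm below to 25 mm above this point). z up along the shank. Everything below it is rigid with it: round collar 36 mm across, 35 to 40 mm below this point, then an 8 mm shank, then the prongs
- hook_prongs (a point): foot of the lifting hook's shank, 126 mm below hook_grip, axes alike: centre line of two prongs of 6 mm bar, at y = -14 and +14 mm, joined by a crossbar through this point. They run level in own +x to x = 20 mm, then turn up; the tips end at x = 27, their tops 17 mm above this point. The mouth between shank and tips is 13 to 17 mm wide
- basket_bail (a point): middle of the red bail bar of the steel core basket: 6 mm round bar along the basket's own y, 53 mm clear between its uprights, 72 mm above the underside. At the start the basket hangs by its lugs on two ledges inside the ends of the tank, bail 66 mm below the rim, underside 10 mm above the bench; it comes straight up and goes back straight down. z up
- basket_base (a point): centre of the underside of the core basket (loose, 400 g empty, the same both ways round): 254 mm long (own x), 62 mm wide (own y), floor 3 mm. At both ends a lug, 30 mm wide, sticks out to 144 mm from the middle, 38 to 41 mm above the underside. On the hook it hangs level when the load is shared evenly about the bail, and dips up to 12 degrees when one-sided. Axes as basket_bail
- cell0 (a point): cell 0 of the basket's row of four: the place where the middle of a core standing in that cell belongs, 20.5 mm above the basket's underside. Cells are 56 x 56 mm, floor 3 mm above the underside, dividers across the row up to 28 mm, side rails only up to 12 mm; they lie at -95.5, -37, 37 and 95.5 mm along the basket's own x. Axes as the basket's
- cell1 (a point): cell 1 of the basket's row of four: the place where the middle of a core standing in that cell belongs, 20.5 mm above the basket's underside. Cells are 56 x 56 mm, floor 3 mm above the underside, dividers across the row up to 28 mm, side rails only up to 12 mm; they lie at -95.5, -37, 37 and 95.5 mm along the basket's own x. Axes as the basket's
- cell2 (a point): cell 2 of the basket's row of four: the place where the middle of a core standing in that cell belongs, 20.5 mm above the basket's underside. Cells are 56 x 56 mm, floor 3 mm above the underside, dividers across the row up to 28 mm, side rails only up to 12 mm; they lie at -95.5, -37, 37 and 95.5 mm along the basket's own x. Axes as the basket's
- cell3 (a point): cell 3 of the basket's row of four: the place where the middle of a core standing in that cell belongs, 20.5 mm above the basket's underside. Cells are 56 x 56 mm, floor 3 mm above the underside, dividers across the row up to 28 mm, side rails only up to 12 mm; they lie at -95.5, -37, 37 and 95.5 mm along the basket's own x. Axes as the basket's
- tank_mouth (a point): centre of the mouth of the narrow steel rinse tank (fixed, dry, open at the top), 148 mm above the bench. Inside 304 mm (own x) x 76 mm (own y), walls 4 mm: too narrow for a gripper. Two ledges, top face 100 mm below this point, stick 18 mm in from its two ends: the basket's lugs hang on them. Its yaw is the basket's at the start. z up
- tray_floor (a point): centre of the inside floor of the white drip tray (fixed), 4 mm above the bench; inside 304 mm (own x) x 104 mm (own y), rim 14 mm above the bench. z up
- bracket_seat (a point): grey hook bracket (fixed): where the hook's axis stands, at the top face of a slotted shelf, 6 mm thick, 125 mm above the bench, on which the collar rests. The slot, 20 mm wide, runs along own x and is open to -x, with a flared mouth ending 40 mm from here. Shelf 68 mm wide; post 50 to 62 mm on the +x side, no higher than the shelf. z up; the hook may hang at any yaw
- core_a_mid (a point): centre of the orange plastic film core (loose, 40 g): a cylinder 50 mm across and 35 mm tall, standing on end on the bench at the start, its foot 17.5 mm below this point. z is its axis; either end may be up. None if absent
- core_b_mid (a point): centre of the yellow plastic film core (loose, 40 g): a cylinder 50 mm across and 35 mm tall, standing on end on the bench at the start, its foot 17.5 mm below this point. z is its axis; either end may be up. None if absent
- core_c_mid (a point): centre of the blue plastic film core (loose, 40 g): a cylinder 50 mm across and 35 mm tall, standing on end on the bench at the start, its foot 17.5 mm below this point. z is its axis; either end may be up. None if absent
- core_d_mid (a point): centre of the green plastic film core (loose, 40 g): a cylinder 50 mm across and 35 mm tall, standing on end on the bench at the start, its foot 17.5 mm below this point. z is its axis; either end may be up. None if absent
- can: flat film can, 120 mm across, 30 mm high, lying on the bench; bystander, leave alone. Origin at the centre of its underside
- tape: roll of white splicing tape, 90 mm across, 24 mm high, lying flat; bystander, leave alone. Origin at the centre of its underside
- splicer: film splicer, 100 x 150 x 36 mm; bystander, leave alone. Origin at the centre of its underside
Mind the look-alikes: they are no part of the job. Of the things shaped like the part that bears core_a_mid, the orange one is meant.

How it is judged (in metres and radians):
On the way, in this order (a step that is already met when the one before it is completed fails the run):
1. the basket hangs on the lifting hook, clear above the tank's rim, not touched by the gripper (z of basket_bail in the frame of tank_mouth above 0.074 m and contact force between hook and basket above 1 N and contact force between the fingers and basket below 0.3 N), for 0.2 s.
2. the basket stands flat in the middle of the drip tray, free of the hook (z of basket_bail in the frame of tray_floor between 0.064 and 0.079 m and horizontal distance between basket_bail and tray_floor below 0.035 m and angle between the z axis of basket_bail and the z axis of tray_floor, either way round below 0.06 rad and contact force between hook and basket below 0.05 N and linear speed of basket below 0.02 m/s), for 0.2 s.
3. the basket, every core in a cell, hangs on the lifting hook, clear above the tank's rim, not touched by the gripper (all of step 1 and (distance between core_a_mid and cell0 below 0.01 m or distance between core_a_mid and cell1 below 0.01 m or distance between core_a_mid and cell2 below 0.01 m or distance between core_a_mid and cell3 below 0.01 m) and angle between the z axis of each of core_a_mid, core_b_mid, core_c_mid, core_d_mid and the z axis of basket_bail, either way round below 0.15 rad and (distance between core_b_mid and cell0 below 0.01 m or distance between core_b_mid and cell1 below 0.01 m or distance between core_b_mid and cell2 below 0.01 m or distance between core_b_mid and cell3 below 0.01 m) and (distance between core_c_mid and cell0 below 0.01 m or distance between core_c_mid and cell1 below 0.01 m or distance between core_c_mid and cell2 below 0.01 m or distance between core_c_mid and cell3 below 0.01 m) and (distance between core_d_mid and cell0 below 0.01 m or distance between core_d_mid and cell1 below 0.01 m or distance between core_d_mid and cell2 below 0.01 m or distance between core_d_mid and cell3 below 0.01 m)), for 0.2 s.
At the end, for the whole second after the job is handed in: At rest: the basket level (3 degrees) on the ledges in the tank, within 15 mm of its middle, free of the hook; every core present upright on the floor of a cell of its own, its centre within 10 mm of the cell's point; the hook upright on the bracket by its collar, within 22 mm of the seat (z of basket_bail in the frame of tank_mouth between -0.072 and -0.06 m and horizontal distance between basket_bail and tank_mouth below 0.015 m and angle between the z axis of basket_bail and the z axis of tank_mouth, either way round below 0.05 rad and contact force between hook and basket below 0.05 N and linear speed of each of basket, hook below 0.02 m/s and (distance between core_a_mid and cell0 below 0.01 m or distance between core_a_mid and cell1 below 0.01 m or distance between core_a_mid and cell2 below 0.01 m or distance between core_a_mid and cell3 below 0.01 m) and angle between the z axis of each of core_a_mid, core_b_mid, core_c_mid, core_d_mid and the z axis of basket_bail, either way round below 0.15 rad and (distance between core_b_mid and cell0 below 0.01 m or distance between core_b_mid and cell1 below 0.01 m or distance between core_b_mid and cell2 below 0.01 m or distance between core_b_mid and cell3 below 0.01 m) and (distance between core_c_mid and cell0 below 0.01 m or distance between core_c_mid and cell1 below 0.01 m or distance between core_c_mid and cell2 below 0.01 m or distance between core_c_mid and cell3 below 0.01 m) and (distance between core_d_mid and cell0 below 0.01 m or distance between core_d_mid and cell1 below 0.01 m or distance between core_d_mid and cell2 below 0.01 m or distance between core_d_mid and cell3 below 0.01 m) and z of hook_grip in the frame of bracket_seat between 0.034 and 0.046 m and horizontal distance between hook_grip and bracket_seat below 0.022 m and angle between the z axis of hook_grip and the z axis of bracket_seat, either way round below 0.1 rad); the robot touches nothing.
It fails at once if the film can is pushed more than 30 mm (distance of can from where it was at the start of the episode above 0.03 m).
It fails at once if the tape roll is pushed more than 30 mm (distance of tape from where it was at the start of the episode above 0.03 m).
It fails at once if the splicer is pushed more than 30 mm (distance of splicer from where it was at the start of the episode above 0.03 m).
Of core_a, core_b, core_c, core_d only 2 to 4 are there at a start; the rules pass over those that are not, and their reading is None.
At some moment in a run one of core_a, core_b, core_c, core_d may be knocked a few centimetres aside while the robot is not near it.
It also fails if it takes over 210 s, if anything falls off the work surface, if the arm or the gripper's body presses on something with over 40 N, if the wrist force passes 120 N, or if a joint passes its speed limit or range.

## Robot

A 6-joint arm with a two-finger parallel gripper is mounted at the origin on the work surface. World frame = base frame: x ahead of the robot, y to its left, z up, the work surface at z = 0. Lengths are in mm, angles in rad, forces in N, time in s.
With the tool pointing down it reaches from about 400 to 925 mm from the base axis. Payload 12.5 kg.
Tool frame: the origin (TCP) lies on the centre line of the jaws, within the pads' length; the fingertips stand 8 mm ahead of it and the grasp point (between the pads) lies 11 mm behind it; z points along the fingers, x is the direction in which the jaws open and shut, and the axes are right-handed (so a half turn about z gives the same grasp; the last joint's range is limited). The gripper opens to 95 mm and grips with 3 to 60 N. Pads are 20 mm wide; open, the fingers measure 119 mm over their backs; the gripper's body (75 mm by 180 mm) begins 59 mm behind the grasp point.
Start: joints at [1.124, 0.491, 1.559, -0, 1.092, -0.106], TCP at [208.884, 589.078, 222.661] pointing down, gripper open.
Joint ranges: [-3.1, 3.1], [-0.84, 2.19], [0.05, 2.79], [-1.13, 4.28], [0.06, 2.93], [-2.69, 2.69]. Speed limits (rad/s): [2.22, 2.22, 2.79, 3.14, 3.14, 3.14].

## Interface

Orientations are given as [roll, pitch, yaw] about the fixed x, y, z axes, in that order (R = Rz(yaw) Ry(pitch) Rx(roll)).
In Python, from cell import env gives the robot as it stands. The module is installed in compiled form; this text tells all that it offers.
- The arm moves only by the tool send_rows, never from a script. Its argument "moves" is a list that holds one entry, the list of rows, each a list of 6 numbers: the shift along the tool's x, y, z as a fraction of full scale, then the turn, a rotation vector about the tool's x, y, z as a fraction of full scale. A call has 1 to 12 rows; each row is the pose to reach, as a shift and turn from the pose commanded when the call began, along the tool's axes at that moment; what a row does not reach only later rows make up. Full scale, the value 1, is 0.3 m for a shift and 90 degrees for a turn. A row lasts 1/12 s, in which the tool goes at most 41.7 mm and 7.16 degrees, less where a joint would pass 70% of its speed; a pose out of reach is approached as far as the arm can. A call with a number of a shift or a turn outside -1 to 1 is refused whole. A call with a gripper value outside its range is refused whole. "grip" is the gripper's target within -1 to 1 (shut at 1, half-way at 0, fully open at -1), set as the call begins (left out, the last holds). The fingers move at their own pace and stop on an object; the grip force is fixed at half the most. Time passes only in rows, so rows that repeat a pose let the fingers close. It gives the time, the measured TCP pose, the force and the opening at its end, in the units of the state.
- env.state(): the state, without advancing time (a new reading comes with each control period).
- env.read_camera(name): name is "scene" or "top" or "wrist"; returns a dict with "image" (420x560x3 uint8, red, green, blue), "mtx" (3x3 intrinsics, pixels), "distortion" ([k1, k2, p1, p2, k3] as OpenCV has them; the pictures are not rectified), "T" (4x4, takes a point from camera to world coordinates); the wrist camera has in their place "mount" (4x4, takes a point from camera to tool coordinates, whose origin is the TCP and whose axes are the tool frame's). Camera axes: x right, y up, looking along -z (the intrinsics and any distortion apply to the point x, -y, -z); pixel columns grow to the right and rows downward; lengths in mm; the calibration is good to about 2 mm. A picture is of the moment at which its call begins: read the wrist's pose just before it. There is no depth.
- env.job_done(): hands the job in, once; it reports no verdict.
Trained networks look in the newest picture that a camera, given by its name, has taken for a name from the list of things; names that differ only in an ending like _2 or _b are one class to them, and where a whole thing is asked for, a point or a joint stands for the part that bears it (a point fixed in the world has none). Each returns a list of dicts, best first, with "confidence" (0 to 1); they miss things now and then, are a little off and sometimes report something else, mostly with a low value. They report only what shows in the picture. A call takes as long as a camera call. They do not tell look-alikes from the thing itself.
- env.look_for(camera, thing): "xy" ([column, row] in pixels, amid what is visible of it).
- env.outline_of(camera, thing): "region" (420x560 bool, what is visible of it) and "xy" ([column, row] in pixels, amid what is visible of it).
The state is a dict: "t": time; "joints": joint angles; "qvel": joint speeds; "tau": joint torques, N m; "eef_pos": TCP position; "tcp_rot": TCP orientation; "ft_force": force on the tool from outside, world axes, zero at the start; "moment": the same for the moment, N m; "opening": opening from 0.0 (shut) to 1.0 (fully open).
Only numpy, scipy, OpenCV 4.12 (cv2) and the standard library are available. Lean on these libraries where they do the work, as an engineer would, in place of code of your own. Each camera call takes 0.05 s, during which the arm holds its last target. There are 200 camera calls.

## Working session

There is one attempt and no reset: what is moved stays moved. The work goes in short steps, Python scripts to look and compute and a tool call to move; the robot and the scene stay as the last step left them, time stands still between calls to the robot, and variables do not carry over. Pictures are saved under pics/ and viewed, about 12 in all and at most 16, crops included, and the job is handed in when it is done.

Besides the shell and the picture viewer there is one more tool, called after "Call:" by a JSON object that holds its "op" and its "data". send_rows: Moves the arm, as the interface text tells. Its arguments: {"type":"object","properties":{"moves":{"type":"array","items":{"type":"array","items":{"type":"array","items":{"type":"number"}}}},"grip":{"type":"number"}},"required":["moves"]}

```bash
mkdir -p pics; cat > h.py <<'E'
import numpy as np, cv2, json
from cell import env
from scipy.spatial.transform import Rotation as R
def cam(name):
    s=env.state(); c=env.read_camera(name)
    if 'T' in c: T=np.array(c['T'])
    else:
        W=np.eye(4); W[:3,:3]=R.from_euler('xyz',s['tcp_rot']).as_matrix(); W[:3,3]=s['eef_pos']; T=W@np.array(c['mount'])
    return dict(img=np.array(c['image']),K=np.array(c['mtx']),D=np.array(c['distortion'],float),T=T)
def ray(c,px):
    u=cv2.undistortPoints(np.array(px,float).reshape(-1,1,2),c['K'],c['D']).reshape(-1,2)
    d=np.c_[u[:,0],-u[:,1],-np.ones(len(u))]@c['T'][:3,:3].T
    return c['T'][:3,3],d
def atz(c,px,z):
    o,d=ray(c,px); return o+d*((z-o[2])/d[:,2])[:,None]
def proj(c,P):
    P=np.atleast_2d(np.array(P,float)); q=(P-c['T'][:3,3])@c['T'][:3,:3]
    return cv2.projectPoints((q*[1,-1,-1]).reshape(-1,1,3),np.zeros(3),np.zeros(3),c['K'],c['D'])[0].reshape(-1,2)
def save(c,n,s=1,box=None):
    im=c['img'][...,::-1]
    if box: im=im[box[1]:box[3],box[0]:box[2]]
    cv2.imwrite('pics/'+n,cv2.resize(im,None,fx=s,fy=s,interpolation=cv2.INTER_CUBIC))
E
cat > a.py <<'E'
from h import *
s=env.state(); print(s)
for n in ['scene','top']:
    c=cam(n); save(c,n+'0.png'); print(n,c['T'][:3,3].round())
    for t in ['hook_grip','hook_prongs','basket_bail','tank_mouth','tray_floor','bracket_seat','core_a_mid','core_b_mid','core_c_mid','core_d_mid','can','tape','splicer']:
        print(t,[(np.round(r['xy']).tolist(),round(r['confidence'],2)) for r in env.look_for(n,t)][:5])
E
python3 a.py
```

```text
{'t': 0.0, 'joints': array([ 1.12444436e+00,  4.91589366e-01,  1.55946382e+00, -6.91524797e-06,
        1.09166245e+00, -1.05588592e-01]), 'qvel': array([ 0.00103121,  0.00199512, -0.0013004 ,  0.00037587, -0.00092976,
        0.00063678]), 'tau': array([-1.85058496e-03, -6.12650657e+01, -2.58173651e+01,  6.91240747e-02,
        4.84603329e-02, -6.66644519e-05]), 'eef_pos': array([208.75195993, 588.86159276, 222.03826931]), 'tcp_rot': array([-3.14148040e+00,  1.11737309e-03,  1.23003621e+00]), 'ft_force': array([ 0.74899715, -0.09095995,  0.1493818 ]), 'moment': array([-0.03313683,  0.0085819 ,  0.00502242]), 'opening': 1.0003046729321508}
scene [1027.  519. 1105.]
hook_grip [([411.0, 295.0], 0.94)]
hook_prongs [([406.0, 296.0], 0.54)]
basket_bail [([314.0, 288.0], 0.7), ([394.0, 323.0], 0.64), ([357.0, 265.0], 0.58)]
tank_mouth [([317.0, 284.0], 0.88), ([320.0, 289.0], 0.65), ([179.0, 257.0], 0.52)]
tray_floor [([222.0, 209.0], 0.82)]
bracket_seat [([395.0, 325.0], 0.96)]
core_a_mid [([297.0, 209.0], 0.77), ([331.0, 204.0], 0.64), ([369.0, 229.0], 0.64)]
core_b_mid [([336.0, 243.0], 0.57)]
core_c_mid [([257.0, 174.0], 0.73), ([408.0, 297.0], 0.65), ([181.0, 259.0], 0.23)]
core_d_mid [([360.0, 265.0], 0.89)]
can [([217.0, 155.0], 0.7), ([181.0, 258.0], 0.44), ([297.0, 208.0], 0.3)]
tape [([232.0, 349.0], 0.56)]
splicer [([180.0, 256.0], 0.97)]
top [ 502.   14. 1159.]
hook_grip [([140.0, 246.0], 0.64)]
hook_prongs [([137.0, 244.0], 0.48), ([227.0, 126.0], 0.23)]
basket_bail [([217.0, 200.0], 0.94)]
tank_mouth [([201.0, 189.0], 0.86)]
tray_floor [([345.0, 204.0], 0.9), ([218.0, 198.0], 0.4)]
bracket_seat [([156.0, 239.0], 0.94)]
core_a_mid [([280.0, 294.0], 0.75), ([300.0, 261.0], 0.71), ([234.0, 297.0], 0.59)]
core_b_mid [([246.0, 259.0], 0.5)]
core_c_mid [([364.0, 261.0], 0.5), ([413.0, 241.0], 0.19)]
core_d_mid [([214.0, 257.0], 0.71)]
can [([410.0, 241.0], 0.85), ([218.0, 200.0], 0.46)]
tape []
splicer []
```

View pics/scene0.png

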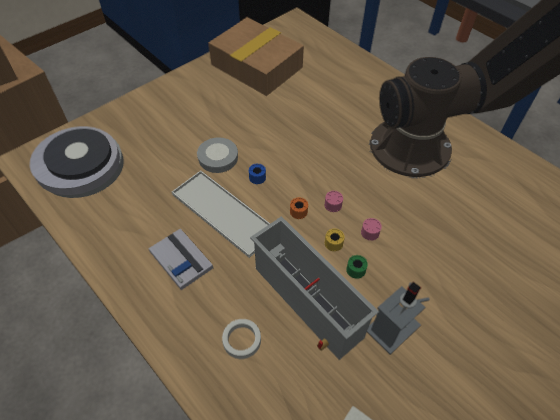

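View pics/top0.png

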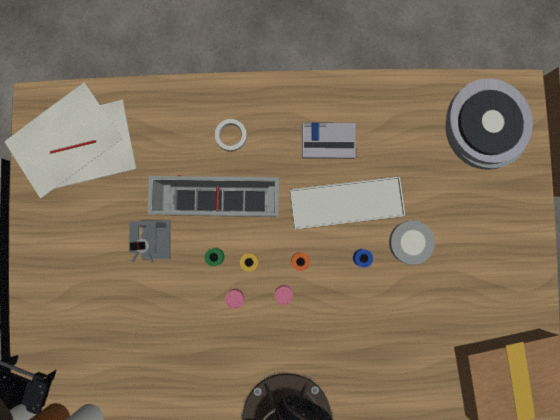

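The scene shows four cores: orange (297,208), yellow (335,239), blue (257,174) and green (357,267). In the top view they are at (300,261), (249,262), (363,258) and (214,257). Two pink pucks at top (234,299) and (284,295) are the look-alikes. The hook hangs at about (140,246), the tank is centred at about (213,196) and the tray at about (347,203).

```bash
cat > b.py <<'E'
from h import *
from scipy.optimize import least_squares
cs={n:cam(n) for n in ['scene','top']}
rng={'orange':(5,16),'yellow':(20,30),'blue':(105,125),'green':(55,85),'pink':(150,178)}
for n,c in cs.items():
    hsv=cv2.cvtColor(c['img'],cv2.COLOR_RGB2HSV)
    for k,(a,b) in rng.items():
        m=((hsv[...,0]>=a)&(hsv[...,0]<=b)&(hsv[...,1]>110 if k!='pink' else hsv[...,1]>60)&(hsv[...,2]>50)).astype(np.uint8)
        if k!='pink': m[:, :]=m
        nn,l,st,ce=cv2.connectedComponentsWithStats(cv2.morphologyEx(m,cv2.MORPH_CLOSE,np.ones((5,5))))
        for i in range(1,nn):
            if 80<st[i,4]<700: print(n,k,ce[i].round(1),st[i,4],atz(c,ce[i],28)[0].round(0))
for n,pts in {'top':dict(tank_mouth=148,tray_floor=4,bracket_seat=125,hook_grip=165,basket_bail=82),'scene':dict(tank_mouth=148,tray_floor=4,bracket_seat=125,hook_grip=165,basket_bail=82)}.items():
    for t,z in pts.items():
        r=env.look_for(n,t)
        if r: print(n,t,np.round(r[0]['xy'],1),atz(cs[n],r[0]['xy'],z)[0].round(1))
save(cs['top'],'top1.png',4,(120,160,290,290))
E
python3 b.py
```

```text
scene orange [466.2  24.2] 419 [-630. -256.   28.]
scene orange [298.5 207.8] 332 [439. -44.  28.]
scene yellow [254.9  43.8] 586 [  46. -694.   28.]
scene yellow [334.  239.5] 360 [441.  95.  28.]
scene blue [366.7  18.9] 259 [-377. -530.   28.]
scene blue [521.8 105.3] 253 [-388.  135.   28.]
scene blue [256.7 173.8] 261 [ 445. -215.   28.]
scene blue [181.3 267.8] 136 [ 791. -103.   28.]
scene green [356.4 265.2] 246 [455. 187.  28.]
scene pink [333.2 200.9] 316 [350.   3.  28.]
scene pink [370.7 228.7] 344 [343. 136.  28.]
top orange [300.  261.3] 281 [435. -47.  28.]
top orange [ 53.1 412.4] 438 [ 24. 655.  28.]
top yellow [248.9 261.9] 259 [437.  93.  28.]
top blue [314.5 131. ] 102 [795. -98.  28.]
top blue [362.8 257.7] 230 [ 439. -219.   28.]
top green [214.2 256.6] 202 [453. 188.  28.]
top pink [283.4 294.7] 275 [345.   1.  28.]
top pink [234.2 298.4] 282 [338. 135.  28.]
top tank_mouth [202.2 190.1] [622.6 196.3 148. ]
top tray_floor [345.3 204.3] [ 589.1 -179.8    4. ]
top bracket_seat [151.7 235.1] [514.8 330.6 125. ]
top hook_grip [138.3 246.7] [486.9 351.8 165. ]
top basket_bail [218.3 198. ] [608.5 166.   82. ]
scene tank_mouth [310.8 282.9] [627.1 187.7 148. ]
scene tray_floor [220.5 209.3] [ 594.2 -198.7    4. ]
scene bracket_seat [394.4 322. ] [549.1 366.7 125. ]
scene hook_grip [411.  298.3] [500.8 361.4 165. ]
scene basket_bail [314.  288.6] [604.3 180.6  82. ]
```

View pics/top1.png

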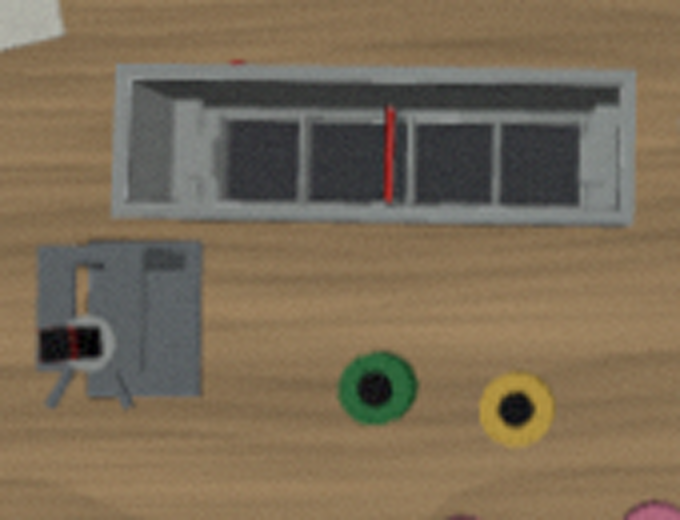

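```bash
cat > c.py <<'E'
from h import *
c=cam('top')
p=lambda q:np.array(q)/4+[120,160]-0.375
P=atz(c,p([(118,65),(636,70),(634,225),(112,217)]),148)
print(P.round(1),P.mean(0).round(1),[np.linalg.norm(P[i]-P[i-1]).round(1) for i in range(4)])
d=P[0]-P[1]+P[3]-P[2]; print('yaw of long axis',np.degrees(np.arctan2(d[1],d[0])))
print('shelf corners',atz(c,p([(38,246),(203,242),(201,396),(38,368)]),125).round(1),'collar',atz(c,p([(86,343)]),128))
for t in ['tray_floor']:
    hsv=cv2.cvtColor(c['img'],cv2.COLOR_RGB2HSV)
    m=((hsv[...,1]<40)&(hsv[...,2]>130)).astype(np.uint8)
    n,l,st,ce=cv2.connectedComponentsWithStats(m)
    i=l[204,345]; print(st[i]); Q=np.argwhere(l==i)[:,::-1].astype(np.float32)
    W=atz(c,Q,8)[:,:2].astype(np.float32); print(cv2.minAreaRect(W))
print(np.array(env.read_camera('wrist')['mount']).round(2))
E
python3 c.py
```

```text
[[662.1 329.1 148. ]
 [649.7   6.6 148. ]
 [554.   10.4 148. ]
 [567.3 333.4 148. ]] [608.3 169.9 148. ] [np.float64(94.9), np.float64(322.8), np.float64(95.8), np.float64(323.3)]
yaw of long axis 87.72151545301665
shelf corners [[551.6 388.7 125. ]
 [551.5 282.4 125. ]
 [454.7 284.9 125. ]
 [474.4 389.2 125. ]] collar [[489.56449602 357.09329799 128.        ]]
[ 290  177  115   52 4386]
((594.5614013671875, -185.14190673828125), (112.9885025024414, 312.645751953125), 5.307408332824707)
[[   1.     -0.     -0.      1.18]
 [  -0.     -0.96   -0.3   -83.58]
 [  -0.      0.3    -0.96 -161.35]
 [   0.      0.      0.      1.  ]]
```

```bash
cat > plan.py <<'E'
import sys; from h import *
def plan(p,yaw_deg,n):
    s=env.state(); R0=R.from_euler('xyz',s['tcp_rot']); 
    Rt=R.from_euler('xyz',[np.pi,0,np.radians(yaw_deg)])
    d=R0.inv().apply(np.array(p)-s['eef_pos'])/300; w=(R0.inv()*Rt).as_rotvec()/(np.pi/2)
    D=np.r_[d,w]; print('from',s['eef_pos'].round(1),'yaw',np.degrees(s['tcp_rot'][2]).round(2),'F',np.round(s['ft_force'],1),'t',round(s['t'],1))
    print('min rows',np.ceil(max(np.linalg.norm(d)*300/41.7,np.linalg.norm(w)*90/7.16)))
    print(json.dumps([[round(float(v)*(k+1)/n,3 if k<n-1 else 4)+0. for v in D] for k in range(n)]))
if __name__=='__main__':
    a=list(map(float,sys.argv[1:])); plan(a[:3],a[3],int(a[4]))
E
python3 plan.py 480 357 300 0 12
```

```text
from [208.9 589.1 222.6] yaw 70.47 F [-0.7  0.3 -0.2] t 2.1
min rows 10.0
[[-0.036, 0.093, -0.021, 0.0, 0.0, 0.065], [-0.071, 0.185, -0.043, 0.0, 0.0, 0.131], [-0.107, 0.278, -0.064, 0.0, 0.0, 0.196], [-0.142, 0.37, -0.086, 0.0, 0.0, 0.261], [-0.178, 0.463, -0.107, 0.0, 0.0, 0.326], [-0.214, 0.555, -0.129, 0.0, 0.0, 0.392], [-0.249, 0.648, -0.15, 0.0, 0.0, 0.457], [-0.285, 0.74, -0.172, 0.0, 0.0, 0.522], [-0.32, 0.833, -0.193, 0.0, 0.0, 0.587], [-0.356, 0.925, -0.215, 0.0, 0.0, 0.653], [-0.391, 1.018, -0.236, 0.0, 0.0, 0.718], [-0.4271, 1.1103, -0.2579, 0.0, 0.0, 0.783]]
```

Call:
{"op": "send_rows", "data": {"moves": [[[-0.1,0.25,-0.12,0,0,0.18],[-0.2,0.5,-0.2,0,0,0.36],[-0.3,0.75,-0.26,0,0,0.55],[-0.4,1.0,-0.26,0,0,0.7],[-0.427,1.0,-0.26,0,0,0.783],[-0.427,1.0,-0.26,0,0,0.783],[-0.427,1.0,-0.26,0,0,0.783],[-0.427,1.0,-0.26,0,0,0.783],[-0.427,1.0,-0.26,0,0,0.783],[-0.427,1.0,-0.26,0,0,0.783],[-0.427,1.0,-0.26,0,0,0.783],[-0.427,1.0,-0.26,0,0,0.783]]], "grip": -1}}

```text
t: 3.1
eef_pos: [448.8, 368.0, 300.6]
tcp_rot: [-3.142, 0.0, 0.003]
ft_force: [-0.4, -0.2, 0.2]
opening: 0.998
```

```bash
python3 - <<'E'
from h import *
c=cam('wrist'); save(c,'w1.png',1.4); print(env.state()['eef_pos'],env.state()['tcp_rot'],env.state()['t'])
np.savez('w1.npz',**c)
for t in ['hook_grip','hook_prongs','bracket_seat']: print(t,[(np.round(r['xy']).tolist(),round(r['confidence'],2)) for r in env.look_for('wrist',t)][:5])
E
```

```text
[448.55164838 368.25226718 300.59119078] [-3.14157197e+00  1.23538353e-04  4.27611898e-03] 3.15
hook_grip [([331.0, 208.0], 0.88)]
hook_prongs [([330.0, 209.0], 0.83), ([419.0, 276.0], 0.26)]
bracket_seat [([350.0, 180.0], 0.69), ([436.0, 259.0], 0.24)]
```

View pics/w1.png

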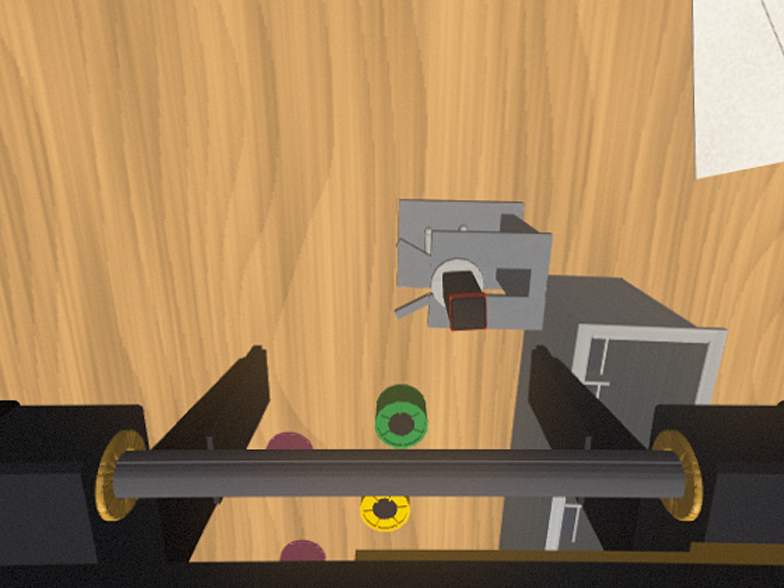

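```bash
python3 - <<'E'
from h import *
c=dict(np.load('w1.npz')); 
im=c['img'][...,::-1]
f=lambda q:(np.array(q)+.5)/1.4-.5
P=atz(c,f([(449,296),(484,293),(487,328),(452,330)]),190); print(P.round(1),P.mean(0).round(1),[np.linalg.norm(P[i]-P[i-1]).round(1) for i in range(4)])
d=P[1]-P[0]+P[2]-P[3]; yaw=np.arctan2(d[1],d[0]); print('yaw mod90',np.degrees(yaw))
S=atz(c,f([(428,232),(551,234),(543,329),(427,326)]),125); print('shelf',S.round(1))
print('collar',atz(c,f([(457,284)]),130).round(1))
hc=P.mean(0)*[1,1,0]
crop=cv2.resize(im[130:250,260:420],None,fx=5,fy=5,interpolation=cv2.INTER_CUBIC)
for y in [np.pi/2]:
    Rz=R.from_euler('z',yaw+y).as_matrix()
    pts=[(-.0,14,0),(27,14,14),(27,-14,14),(0,-14,0),(0,0,0)]
    q=proj(c,[Rz@np.array(p)+hc+[0,0,39] for p in pts])
    for u in q: cv2.circle(crop,tuple(((u-[260,130]+.5)*5).astype(int)),4,(0,0,255),-1)
cv2.imwrite('pics/w1c.png',crop)
E
```

```text
[[477.8 366.8 190. ]
 [497.1 368.6 190. ]
 [499.9 347.9 190. ]
 [480.2 346.6 190. ]] [488.7 357.5 190. ] [np.float64(20.3), np.float64(19.4), np.float64(20.9), np.float64(19.8)]
yaw mod90 4.546487917245814
shelf [[469.3 390.6 125. ]
 [550.5 389.5 125. ]
 [551.1 322.3 125. ]
 [469.9 324.2 125. ]]
collar [[489.2 356.3 130. ]]
```

View pics/w1c.png

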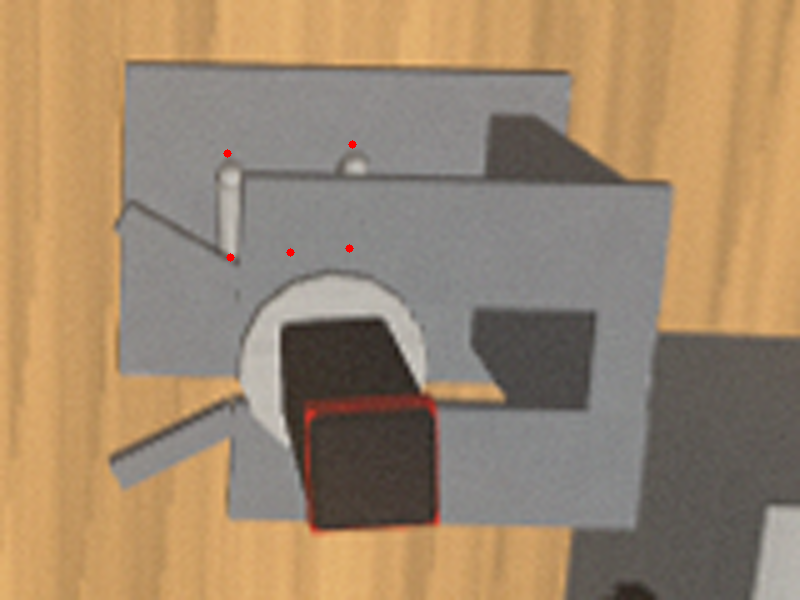

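```bash
python3 plan.py 488.8 357.2 230 94.5 1
```

```text
from [448.4 368.5 300.6] yaw 0.18 F [-1.   0.2 -0. ] t 3.3
min rows 14.0
[[0.1346, 0.038, 0.2354, -0.0001, 0.0, -1.048]]
```

Call:
{"op": "send_rows", "data": {"moves": [[[0.13,0.038,0.0,0,0,-0.5],[0.1346,0.038,0.1,0,0,-1],[0.1346,0.038,0.2,0,0,-1],[0.1346,0.038,0.23,0,0,-1],[0.1346,0.038,0.235,0,0,-1],[0.1346,0.038,0.235,0,0,-1],[0.1346,0.038,0.235,0,0,-1],[0.1346,0.038,0.235,0,0,-1],[0.1346,0.038,0.235,0,0,-1],[0.1346,0.038,0.235,0,0,-1],[0.1346,0.038,0.235,0,0,-1],[0.1346,0.038,0.235,0,0,-1]]]}}

```text
t: 4.3
eef_pos: [488.9, 357.1, 230.1]
tcp_rot: [-3.142, -0.0, 1.509]
ft_force: [0.3, -0.1, 0.1]
opening: 0.997
```

Call:
{"op": "send_rows", "data": {"moves": [[[0,0,0,0,0,-0.048],[0,0,0,0,0,-0.048],[0,0,0,0,0,-0.048],[0,0,0,0,0,-0.048]]]}}

```text
t: 4.63
eef_pos: [489.1, 356.9, 230.1]
tcp_rot: [3.142, -0.0, 1.574]
ft_force: [-0.2, -0.4, 0.7]
opening: 1.001
```

```bash
python3 plan.py 488.8 357.2 154 94.5 1
```

```text
from [489.1 356.9 230.1] yaw 90.16 F [-0.2 -0.4  0.7] t 4.6
min rows 2.0
[[0.0011, -0.0009, 0.2538, 0.0, -0.0001, -0.0482]]
```

Call:
{"op": "send_rows", "data": {"moves": [[[0.001,-0.001,0.06,0,0,-0.048],[0.001,-0.001,0.13,0,0,-0.048],[0.001,-0.001,0.2,0,0,-0.048],[0.001,-0.001,0.254,0,0,-0.048],[0.001,-0.001,0.254,0,0,-0.048]]]}}

```text
t: 5.05
eef_pos: [487.7, 356.4, 151.0]
tcp_rot: [-3.137, 0.002, 1.649]
ft_force: [-0.7, 0.1, 0.3]
opening: 1.003
```

Call:
{"op": "send_rows", "data": {"moves": [[[0,0,0,0,0,0],[0,0,0,0,0,0],[0,0,0,0,0,0],[0,0,0,0,0,0],[0,0,0,0,0,0],[0,0,0,0,0,0],[0,0,0,0,0,0],[0,0,0,0,0,0],[0,0,0,0,0,0],[0,0,0,0,0,0],[0,0,0,0,0,0],[0,0,0,0,0,0]]], "grip": 1}}

```text
t: 6.05
eef_pos: [488.9, 356.9, 153.9]
tcp_rot: [-3.142, 0.0, 1.651]
ft_force: [-0.9, -0.8, -0.2]
opening: 0.218
```

```bash
python3 plan.py 488.8 357.2 169 94.5 1;python3 plan.py 418.8 357.2 169 94.5 1
```

```text
from [488.9 356.9 153.9] yaw 94.59 F [-0.9 -0.8 -0.2] t 6.0
min rows 1.0
[[0.001, -0.0003, -0.0502, 0.0, 0.0001, 0.001]]
from [488.9 356.9 153.9] yaw 94.59 F [-0.9 -0.8 -0.2] t 6.0
min rows 2.0
[[0.0196, -0.2329, -0.0502, 0.0, 0.0001, 0.001]]
```

Call:
{"op": "send_rows", "data": {"moves": [[[0,0,-0.02,0,0,0],[0,0,-0.04,0,0,0],[0,0,-0.05,0,0,0],[0,0,-0.05,0,0,0],[0.004,-0.05,-0.05,0,0,0],[0.008,-0.1,-0.05,0,0,0],[0.012,-0.15,-0.05,0,0,0],[0.016,-0.2,-0.05,0,0,0],[0.02,-0.25,-0.05,0,0,0],[0.024,-0.3,-0.05,0,0,0],[0.024,-0.3,-0.05,0,0,0],[0.024,-0.3,-0.05,0,0,0]]]}}

```text
t: 7.05
eef_pos: [398.5, 357.2, 169.3]
tcp_rot: [3.141, -0.0, 1.652]
ft_force: [0.3, 0.2, -1.5]
opening: 0.207
```

```bash
python3 plan.py 400 357 300 92 1
```

```text
from [398.5 357.2 169.3] yaw 94.63 F [ 0.3  0.2 -1.5] t 7.0
min rows 4.0
[[-0.0008, 0.0051, -0.4357, 0.0004, -0.0002, 0.0293]]
```

Call:
{"op": "send_rows", "data": {"moves": [[[0,0,-0.1,0,0,0.01],[0,0,-0.2,0,0,0.02],[0,0,-0.3,0,0,0.03],[0,0,-0.4,0,0,0.03],[0,0,-0.436,0,0,0.03],[0,0,-0.436,0,0,0.03]]]}}

```text
t: 7.55
eef_pos: [400.1, 357.4, 302.7]
tcp_rot: [3.137, -0.003, 1.603]
ft_force: [-0.6, -0.1, -1.7]
opening: 0.211
```

```bash
python3 plan.py 606.4 130 300 87.7 10
```

```text
from [400.1 357.4 302.7] yaw 91.86 F [-0.6 -0.1 -1.7] t 7.5
min rows 8.0
[[-0.078, 0.066, 0.001, 0.0, 0.0, 0.005], [-0.156, 0.133, 0.002, 0.001, 0.0, 0.009], [-0.234, 0.199, 0.003, 0.001, -0.001, 0.014], [-0.312, 0.265, 0.004, 0.001, -0.001, 0.019], [-0.39, 0.331, 0.005, 0.001, -0.001, 0.023], [-0.468, 0.398, 0.006, 0.002, -0.001, 0.028], [-0.546, 0.464, 0.007, 0.002, -0.001, 0.032], [-0.624, 0.53, 0.008, 0.002, -0.002, 0.037], [-0.702, 0.596, 0.009, 0.003, -0.002, 0.042], [-0.78, 0.6625, 0.0098, 0.003, -0.002, 0.0463]]
```

Call:
{"op": "send_rows", "data": {"moves": [[[-0.04,0.033,0,0,0,0.005],[-0.12,0.1,0,0,0,0.01],[-0.22,0.185,0,0,0,0.015],[-0.32,0.27,0,0,0,0.02],[-0.42,0.355,0,0,0,0.025],[-0.52,0.44,0,0,0,0.03],[-0.62,0.525,0,0,0,0.035],[-0.71,0.6,0,0,0,0.04],[-0.76,0.64,0,0,0,0.046],[-0.78,0.662,0,0,0,0.046],[-0.78,0.662,0,0,0,0.046],[-0.78,0.662,0,0,0,0.046]]]}}

```text
t: 8.55
eef_pos: [604.5, 129.9, 298.8]
tcp_rot: [-3.14, -0.0, 1.531]
ft_force: [-0.8, 0.3, -1.7]
opening: 0.207
```

```bash
python3 - <<'E'
from h import *
c=cam('wrist'); save(c,'w2.png',1.4); np.savez('w2.npz',**c); print(env.state()['eef_pos'],env.state()['tcp_rot'])
print([(r['xy'],r['confidence']) for r in env.look_for('wrist','basket_bail')])
E
```

```text
[604.1353818  130.47189071 299.19148578] [-3.14055496e+00 -2.15430664e-04  1.53227086e+00]
[([322.9, 177.3], 0.92)]
```

View pics/w2.png

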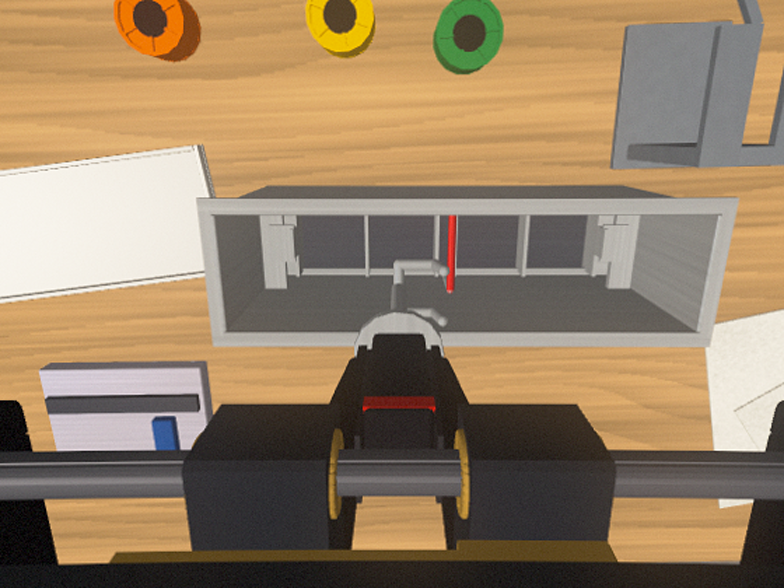

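```bash
python3 - <<'E'
from h import *
c=dict(np.load('w2.npz')); f=lambda q:(np.array(q)+.5)/1.4-.5
hsv=cv2.cvtColor(c['img'],cv2.COLOR_RGB2HSV)
m=((hsv[...,0]<8)|(hsv[...,0]>172))&(hsv[...,1]>150)&(hsv[...,2]>90)
q=np.argwhere(m)[:,::-1]; q=q[(q[:,1]<215)&(q[:,0]>300)&(q[:,0]<340)&(q[:,1]>150)]
W=atz(c,q,82); print('bail px',q.min(0),q.max(0),'y mean',W[:,1].mean(),'x range',W[:,0].min(),W[:,0].max()); print(np.polyfit(W[:,0],W[:,1],1))
P=atz(c,f([(198,199),(739,197),(712,345),(216,346)]),148); print('outer',P.round(1),P.mean(0).round(1))
P=atz(c,f([(215,214),(723,214),(703,332),(226,332)]),148); print('inner',P.round(1),P.mean(0).round(1),[np.linalg.norm(P[i]-P[i-1]).round(1) for i in range(4)])
d=P[1]-P[0]+P[2]-P[3]; print(np.degrees(np.arctan2(d[1],d[0])))
zc=299.2+11-126
print('prong elbow (14 side?)',atz(c,f([(398,267)]),zc).round(1),'tips',atz(c,f([(441,266),(441,319)]),zc+14).round(1))
s=env.state()
for u in [(0,-14,0),(27,-14,14),(27,14,14)]:
    print(u,(proj(c,s['eef_pos']+R.from_euler('z',s['tcp_rot'][2]).apply(u)+[0,0,zc-s['eef_pos'][2]])*1.4).round(0))
E
```

```text
bail px [319 154] [325 207] y mean 170.2778947116939 x range 580.6923683579769 637.8180580316822
[-3.39070448e-02  1.90878310e+02]
outer [[554.7  12.8 148. ]
 [566.5 334.5 148. ]
 [661.4 332.1 148. ]
 [649.8   9.8 148. ]] [608.1 172.3 148. ]
inner [[563.9  21.6 148. ]
 [576.2 326.7 148. ]
 [652.1 325.3 148. ]
 [640.3  17.6 148. ]] [608.1 172.8 148. ] [np.float64(76.5), np.float64(305.4), np.float64(75.9), np.float64(307.9)]
87.7459450465644
prong elbow (14 side?) [[591.9 131.2 184.2]] tips [[588.7 153.9 198.2]
 [618.3 153.5 198.2]]
(0, -14, 0) [[398. 311.]]
(27, -14, 14) [[448. 320.]]
(27, 14, 14) [[449. 270.]]
```

```bash
python3 plan.py 606.6 130.5 172 87.8 10
```

```text
from [604.  130.8 299.5] yaw 87.83 F [ 0.9  0.6 -0.8] t 8.7
min rows 4.0
[[0.0, 0.001, 0.043, 0.0, 0.0, 0.0], [0.0, 0.002, 0.085, 0.0, 0.0, 0.0], [0.0, 0.003, 0.128, 0.0, 0.0, 0.0], [0.0, 0.003, 0.17, 0.0, 0.0, 0.0], [0.0, 0.004, 0.213, 0.0, 0.0, 0.0], [0.0, 0.005, 0.255, 0.0, 0.0, 0.0], [0.0, 0.006, 0.298, 0.0, 0.0, 0.0], [0.0, 0.007, 0.34, 0.0, 0.0, 0.0], [-0.001, 0.008, 0.383, 0.0, 0.0, 0.0], [-0.0006, 0.0087, 0.4251, -0.0003, -0.0001, 0.0003]]
```

Call:
{"op": "send_rows", "data": {"moves": [[[0,0.008,0.0,0,0,0],[0,0.008,0.02,0,0,0],[0,0.008,0.06,0,0,0],[0,0.008,0.12,0,0,0],[0,0.008,0.18,0,0,0],[0,0.008,0.24,0,0,0],[0,0.008,0.3,0,0,0],[0,0.008,0.36,0,0,0],[0,0.008,0.4,0,0,0],[0,0.008,0.425,0,0,0],[0,0.008,0.425,0,0,0],[0,0.008,0.425,0,0,0]]]}}

```text
t: 9.65
eef_pos: [607.2, 129.9, 172.4]
tcp_rot: [3.142, -0.0, 1.532]
ft_force: [-0.5, -0.1, -1.7]
opening: 0.21
```

```bash
python3 plan.py 607.7 158.5 172 87.8 1
python3 - <<'E'
from h import *
c=cam('wrist'); save(c,'w3.png',3,(200,100,440,280)); np.savez('w3.npz',**c)
E
```

```text
from [607.2 129.9 172.4] yaw 87.77 F [-0.5 -0.1 -1.7] t 9.7
min rows 1.0
[[0.0955, -0.002, 0.0013, 0.0, -0.0001, -0.0003]]
```

View pics/w3.png

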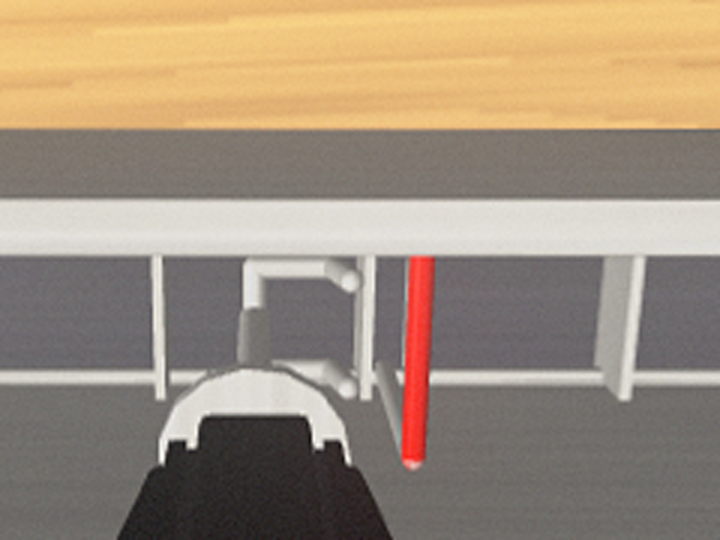

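```bash
python3 - <<'E'
from h import *
c=dict(np.load('w3.npz'))
f=lambda q:(np.array(q)+.5)/3-.5+[200,100]
print(atz(c,f([(421,260),(414,450)]),82).round(1))
zc=172.4+11-126
print('tip',atz(c,f([(350,280),(350,386)]),zc+15).round(1),'elbow',atz(c,f([(254,268)]),zc).round(1))
E
```

```text
[[587.1 170.7  82. ]
 [635.4 169.3  82. ]]
tip [[593.8 154.8  72.4]
 [621.5 154.4  72.4]] elbow [[593.7 131.3  57.4]]
```

Call:
{"op": "send_rows", "data": {"moves": [[[0.03,0,0,0,0,0],[0.06,0,0,0,0,0],[0.09,0,0,0,0,0],[0.09,0,0,0,0,0],[0.09,0,-0.02,0,0,0],[0.09,0,-0.04,0,0,0],[0.09,0,-0.055,0,0,0],[0.09,0,-0.065,0,0,0],[0.09,0,-0.075,0,0,0],[0.09,0,-0.085,0,0,0],[0.09,0,-0.095,0,0,0],[0.09,0,-0.1,0,0,0]]]}}

```text
t: 10.7
eef_pos: [608.3, 156.4, 202.5]
tcp_rot: [3.141, -0.0, 1.531]
ft_force: [-0.9, -0.5, -4.1]
opening: 0.209
```

Call:
{"op": "send_rows", "data": {"moves": [[[0,0,-0.03,0,0,0],[0,0,-0.07,0,0,0],[0,0,-0.11,0,0,0],[0,0,-0.15,0,0,0],[0,0,-0.19,0,0,0],[0,0,-0.23,0,0,0],[0,0,-0.28,0,0,0],[0,0,-0.33,0,0,0],[0,0,-0.38,0,0,0],[0,0,-0.43,0,0,0],[0,0,-0.47,0,0,0],[0,0,-0.5,0,0,0]]]}}

```text
t: 11.7
eef_pos: [608.2, 156.5, 354.0]
tcp_rot: [3.14, -0.0, 1.531]
ft_force: [0.6, -0.2, -4.3]
opening: 0.209
```

Call:
{"op": "send_rows", "data": {"moves": [[[0,0,-0.03,0,0,0],[0,0,-0.05,0,0,0],[0,0,-0.05,0,0,0],[0,0,-0.05,0,0,0],[0,0,-0.05,0,0,0]]]}}

```text
t: 12.12
eef_pos: [608.1, 156.5, 366.5]
tcp_rot: [-3.14, 0.0, 1.532]
ft_force: [0.2, -0.9, -4.6]
opening: 0.21
```

```bash
python3 plan.py 600 100 365 92 1
python3 - <<'E'
from h import *
c=cam('scene'); save(c,'s1.png',1.3); 
c=cam('wrist'); save(c,'w4.png'); np.savez('w4.npz',**c)
E
```

```text
from [608.1 156.5 366.5] yaw 87.75 F [ 0.2 -0.9 -4.6] t 12.1
min rows 2.0
[[-0.1891, -0.0196, 0.0051, -0.0007, 0.0001, -0.0472]]
```

View pics/w4.png

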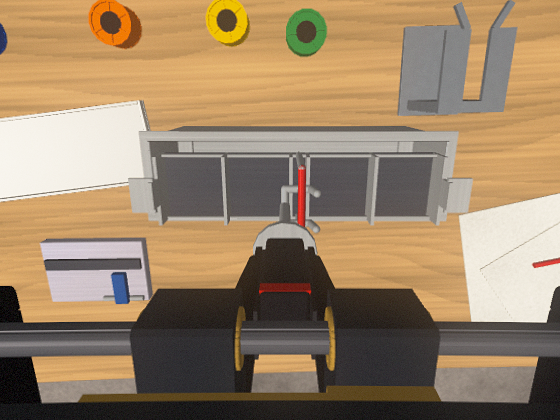

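```bash
python3 plan.py 600 -20 340 91.5 12; python3 -c "
from h import *
c=cam('top')
hsv=cv2.cvtColor(c['img'],cv2.COLOR_RGB2HSV)
m=((hsv[...,1]<40)&(hsv[...,2]>130)).astype(np.uint8)
n,l,st,ce=cv2.connectedComponentsWithStats(m)
for i in range(1,n):
  if st[i,4]>1500:
    W=atz(c,np.argwhere(l==i)[:,::-1],8)[:,:2].astype(np.float32); print(cv2.minAreaRect(W))"
```

```text
from [608.2 156.5 366.5] yaw 87.75 F [ 0.4 -0.2 -3.8] t 12.2
min rows 5.0
[[-0.049, 0.0, 0.007, 0.0, 0.0, -0.003], [-0.098, -0.001, 0.015, 0.0, 0.0, -0.007], [-0.147, -0.001, 0.022, 0.0, 0.0, -0.01], [-0.196, -0.001, 0.029, 0.0, 0.0, -0.014], [-0.245, -0.002, 0.037, 0.0, 0.0, -0.017], [-0.294, -0.002, 0.044, 0.0, 0.0, -0.021], [-0.343, -0.002, 0.052, 0.0, 0.0, -0.024], [-0.393, -0.003, 0.059, 0.0, 0.0, -0.028], [-0.442, -0.003, 0.066, -0.001, 0.0, -0.031], [-0.491, -0.003, 0.074, -0.001, 0.0, -0.035], [-0.54, -0.004, 0.081, -0.001, 0.0, -0.038], [-0.5888, -0.0039, 0.0885, -0.0007, 0.0001, -0.0417]]
((821.3248291015625, -621.3380126953125), (260.48773193359375, 250.34805297851562), 27.838659286499023)
((790.111328125, 594.5963745117188), (271.61456298828125, 366.8283996582031), 33.81167984008789)
((594.50244140625, -184.56423950195312), (112.99324035644531, 313.8072814941406), 5.296851634979248)
```

Call:
{"op": "send_rows", "data": {"moves": [[[-0.01,0,0,0,0,0],[-0.03,0,0,0,0,-0.003],[-0.06,0,0,0,0,-0.006],[-0.1,0,0,0,0,-0.01],[-0.15,0,0,0,0,-0.013],[-0.2,0,0,0,0,-0.017],[-0.26,0,0,0,0,-0.02],[-0.32,0,0,0,0,-0.024],[-0.38,0,0,0,0,-0.028],[-0.44,0,0,0,0,-0.032],[-0.5,0,0,0,0,-0.036],[-0.56,0,0,0,0,-0.04]]]}}

```text
t: 13.27
eef_pos: [601.3, -13.1, 367.3]
tcp_rot: [3.141, 0.0, 1.594]
ft_force: [-0.2, 0.2, -5.1]
opening: 0.209
```

```bash
python3 plan.py 595.2 -197.6 365 95.3 1
```

```text
from [601.3 -13.1 367.3] yaw 91.36 F [-0.2  0.2 -5.1] t 13.3
min rows 5.0
[[-0.6144, -0.0349, 0.0078, 0.0001, 0.0001, -0.0438]]
```

Call:
{"op": "send_rows", "data": {"moves": [[[-0.06,-0.003,0,0,0,-0.004],[-0.12,-0.006,0,0,0,-0.008],[-0.18,-0.01,0,0,0,-0.012],[-0.24,-0.014,0,0,0,-0.016],[-0.3,-0.018,0,0,0,-0.02],[-0.36,-0.022,0,0,0,-0.026],[-0.42,-0.025,0,0,0,-0.03],[-0.48,-0.028,0,0,0,-0.034],[-0.53,-0.03,0,0,0,-0.038],[-0.57,-0.033,0,0,0,-0.042],[-0.6,-0.035,0,0,0,-0.044],[-0.614,-0.035,0,0,0,-0.044]]]}}

```text
t: 14.27
eef_pos: [595.2, -197.2, 367.1]
tcp_rot: [-3.141, 0.0, 1.663]
ft_force: [0.3, -0.4, -4.2]
opening: 0.207
```

Call:
{"op": "send_rows", "data": {"moves": [[[0,0,0,0,0,0],[0,0,0,0,0,0],[0,0,0,0,0,0],[0,0,0,0,0,0]]]}}

```text
t: 14.6
eef_pos: [595.6, -195.1, 367.3]
tcp_rot: [3.141, -0.0, 1.664]
ft_force: [0.1, -0.6, -3.2]
opening: 0.207
```

```bash
python3 plan.py 595.2 -197.6 200 95.3 12
python3 - <<'E'
from h import *
c=cam('wrist'); save(c,'w5.png'); np.savez('w5.npz',**c)
E
```

```text
from [ 595.6 -195.1  367.3] yaw 95.35 F [ 0.1 -0.6 -3.2] t 14.6
min rows 5.0
[[-0.001, 0.0, 0.046, 0.0, 0.0, 0.0], [-0.001, 0.0, 0.093, 0.0, 0.0, 0.0], [-0.002, -0.001, 0.139, 0.0, 0.0, 0.0], [-0.003, -0.001, 0.186, 0.0, 0.0, 0.0], [-0.003, -0.001, 0.232, 0.0, 0.0, 0.0], [-0.004, -0.001, 0.279, 0.0, 0.0, 0.0], [-0.005, -0.001, 0.325, 0.0, 0.0, 0.0], [-0.006, -0.001, 0.372, 0.0, 0.0, 0.0], [-0.006, -0.002, 0.418, 0.0, 0.0, 0.0], [-0.007, -0.002, 0.465, 0.0, 0.0, 0.0], [-0.008, -0.002, 0.511, 0.0, 0.0, 0.001], [-0.0083, -0.0021, 0.5577, 0.0001, -0.0001, 0.0006]]
```

View pics/w5.png

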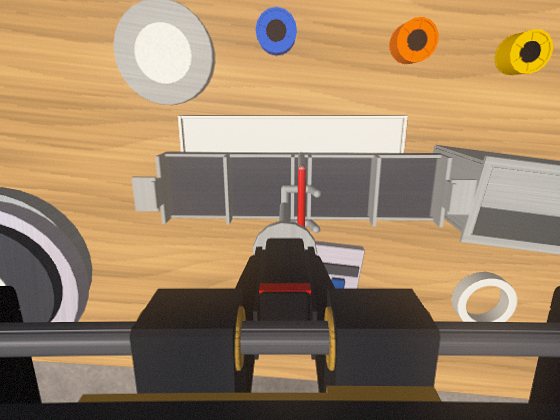

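Call:
{"op": "send_rows", "data": {"moves": [[[-0.004,0,0.02,0,0,0],[-0.004,0,0.06,0,0,0],[-0.004,0,0.12,0,0,0],[-0.004,0,0.18,0,0,0],[-0.004,0,0.24,0,0,0],[-0.004,0,0.3,0,0,0],[-0.004,0,0.36,0,0,0],[-0.004,0,0.42,0,0,0],[-0.004,0,0.47,0,0,0],[-0.004,0,0.51,0,0,0],[-0.004,0,0.54,0,0,0],[-0.004,0,0.56,0,0,0]]]}}

```text
t: 15.65
eef_pos: [595.4, -196.7, 198.0]
tcp_rot: [-3.141, -0.001, 1.664]
ft_force: [-0.2, 0.4, -4.9]
opening: 0.205
```

Call:
{"op": "send_rows", "data": {"moves": [[[0,0,0.008,0,0,0],[0,0,0.016,0,0,0],[0,0,0.024,0,0,0],[0,0,0.032,0,0,0],[0,0,0.04,0,0,0],[0,0,0.05,0,0,0],[0,0,0.06,0,0,0],[0,0,0.07,0,0,0],[0,0,0.08,0,0,0],[0,0,0.09,0,0,0],[0,0,0.1,0,0,0],[0,0,0.11,0,0,0]]]}}

```text
t: 16.65
eef_pos: [595.6, -197.0, 166.0]
tcp_rot: [3.141, -0.0, 1.663]
ft_force: [0.7, -0.0, -0.8]
opening: 0.204
```

```bash
python3 plan.py 595.5 -196.5 166 95.3 1
python3 - <<'E'
from h import *
c=cam('wrist'); save(c,'w6.png',3,(200,100,440,280)); np.savez('w6.npz',**c)
E
```

```text
from [ 595.6 -197.   166. ] yaw 95.31 F [ 0.7 -0.  -0.8] t 16.6
min rows 1.0
[[0.0016, -0.0003, -0.0001, 0.0001, 0.0, 0.0001]]
```

View pics/w6.png

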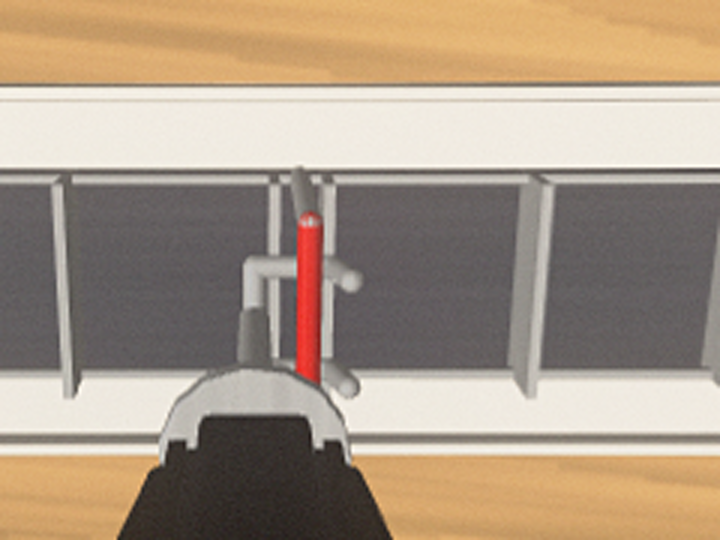

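Call:
{"op": "send_rows", "data": {"moves": [[[-0.02,0,0,0,0,0],[-0.04,0,0,0,0,0],[-0.06,0,0,0,0,0],[-0.08,0,0,0,0,0],[-0.1,0,0,0,0,0],[-0.1,0,0,0,0,0],[-0.1,0,-0.02,0,0,0],[-0.1,0,-0.06,0,0,0],[-0.1,0,-0.12,0,0,0],[-0.1,0,-0.18,0,0,0],[-0.1,0,-0.25,0,0,0],[-0.1,0,-0.3,0,0,0]]]}}

```text
t: 17.7
eef_pos: [598.7, -226.6, 259.4]
tcp_rot: [3.139, 0.001, 1.664]
ft_force: [-0.5, -1.1, -0.9]
opening: 0.211
```

Call:
{"op": "send_rows", "data": {"moves": [[[0,0,-0.1,0,0,0],[0,0,-0.17,0,0,0],[0,0,-0.17,0,0,0],[0,0,-0.17,0,0,0]]]}}

```text
t: 18.03
eef_pos: [598.5, -226.5, 309.1]
tcp_rot: [3.139, 0.001, 1.664]
ft_force: [0.2, 0.6, -2.0]
opening: 0.213
```

```bash
python3 - <<'E'
from h import *
c=cam('wrist'); save(c,'w7.png'); np.savez('w7.npz',**c)
hsv=cv2.cvtColor(c['img'],cv2.COLOR_RGB2HSV)
m=((hsv[...,0]<8)|(hsv[...,0]>172))&(hsv[...,1]>150)&(hsv[...,2]>90)
q=np.argwhere(m)[:,::-1]; q=q[(q[:,1]<250)&(q[:,1]>100)&(q[:,0]>250)&(q[:,0]<400)]
print(q.min(0),q.max(0)); W=atz(c,q,76); print(W.mean(0),W.min(0),W.max(0),np.polyfit(W[:,0],W[:,1],1))
E
python3 plan.py 500 50 305 94.5 1
```

```text
[321 146] [327 199]
[ 593.52330688 -183.55468759   76.        ] [ 564.48329528 -188.40590057   76.        ] [ 622.9813601  -178.44227541   76.        ] [ 9.30402499e-02 -2.38776244e+02]
from [ 598.1 -226.4  307.6] yaw 95.33 F [ 0.2  0.6 -2.4] t 18.1
min rows 8.0
[[0.9478, -0.2401, 0.0084, 0.0003, 0.0001, 0.0092]]
```

View pics/w7.png

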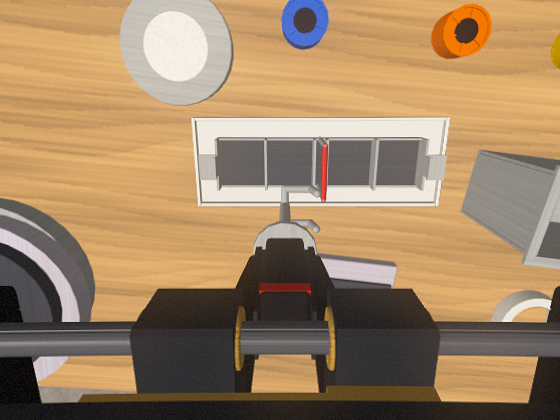

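Call:
{"op": "send_rows", "data": {"moves": [[[0.08,-0.02,0,0,0,0],[0.18,-0.05,0,0,0,0],[0.28,-0.09,0,0,0,0],[0.38,-0.13,0,0,0,0],[0.48,-0.17,0,0,0,0],[0.58,-0.21,0,0,0,0],[0.68,-0.25,0,0,0,0],[0.78,-0.29,0,0,0,0],[0.88,-0.33,0,0,0,0],[0.95,-0.36,0,0,0,0],[1.0,-0.38,0,0,0,0],[1.0,-0.38,0,0,0,0]]]}}

```text
t: 19.08
eef_pos: [455.3, 63.4, 306.6]
tcp_rot: [-3.14, -0.001, 1.666]
ft_force: [1.5, -0.4, -1.4]
opening: 0.212
```

```bash
python3 plan.py 402 357.2 305 94.5 1
```

```text
from [455.3  63.4 306.6] yaw 95.45 F [ 1.5 -0.4 -1.4] t 19.1
min rows 8.0
[[0.9916, -0.0838, 0.0062, -0.0012, -0.0005, 0.0105]]
```

Call:
{"op": "send_rows", "data": {"moves": [[[0.08,-0.007,0,0,0,0.01],[0.18,-0.015,0,0,0,0.01],[0.28,-0.023,0,0,0,0.01],[0.38,-0.03,0,0,0,0.01],[0.48,-0.04,0,0,0,0.01],[0.58,-0.05,0,0,0,0.01],[0.68,-0.057,0,0,0,0.01],[0.78,-0.065,0,0,0,0.01],[0.88,-0.073,0,0,0,0.01],[0.96,-0.08,0,0,0,0.01],[0.992,-0.084,0,0,0,0.01],[0.992,-0.084,0,0,0,0.01]]]}}

```text
t: 20.08
eef_pos: [404.3, 356.3, 306.2]
tcp_rot: [-3.14, 0.001, 1.65]
ft_force: [0.0, -1.0, -1.1]
opening: 0.205
```

Call:
{"op": "send_rows", "data": {"moves": [[[0,0,0.05,0,0,0],[0,0,0.12,0,0,0],[0,0,0.2,0,0,0],[0,0,0.28,0,0,0],[0,0,0.35,0,0,0],[0,0,0.41,0,0,0],[0,0,0.44,0,0,0],[0,0,0.455,0,0,0],[0,0,0.455,0,0,0],[0,0,0.455,0,0,0]]]}}

```text
t: 20.92
eef_pos: [405.0, 355.1, 171.4]
tcp_rot: [3.141, -0.0, 1.647]
ft_force: [0.5, -0.0, -1.9]
opening: 0.208
```

```bash
python3 plan.py 489 357 169 94.5 1;  python3 -c "
from h import *
c=cam('wrist');save(c,'w8.png');np.savez('w8.npz',**c)"
```

```text
from [405.  355.1 171.4] yaw 94.38 F [ 0.5 -0.  -1.9] t 20.9
min rows 3.0
[[-0.0151, 0.2796, 0.0082, 0.0004, -0.0002, -0.0013]]
```

View pics/w8.png

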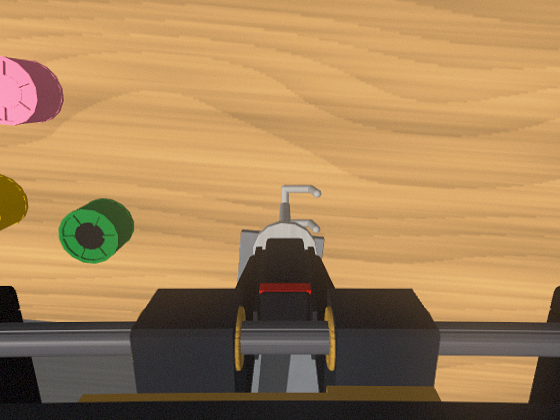

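Call:
{"op": "send_rows", "data": {"moves": [[[0.006,0,0.008,0,0,0],[0.004,0.03,0.008,0,0,0],[0.0,0.07,0.008,0,0,0],[-0.003,0.11,0.008,0,0,0],[-0.006,0.15,0.008,0,0,0],[-0.009,0.19,0.008,0,0,0],[-0.012,0.23,0.008,0,0,0],[-0.014,0.26,0.008,0,0,0],[-0.015,0.28,0.008,0,0,0],[-0.015,0.28,0.008,0,0,0],[-0.015,0.28,0.03,0,0,0],[-0.015,0.28,0.05,0,0,0]]]}}

```text
t: 21.97
eef_pos: [488.2, 357.3, 155.3]
tcp_rot: [-3.142, -0.0, 1.648]
ft_force: [0.4, -0.8, -2.6]
opening: 0.21
```

```bash
python3 plan.py 489 357 154 94.5 1
```

```text
from [488.2 357.3 155.3] yaw 94.42 F [ 0.4 -0.8 -2.6] t 22.0
min rows 1.0
[[-0.0012, 0.0027, 0.0043, 0.0, -0.0001, -0.0009]]
```

Lower the last millimetre or so, release and rise.

Call:
{"op": "send_rows", "data": {"moves": [[[0,0.002,0.004,0,0,0],[0,0.002,0.006,0,0,0],[0,0.002,0.006,0,0,0],[0,0.002,0.006,0,0,0]]]}}

```text
t: 22.3
eef_pos: [488.4, 357.3, 153.9]
tcp_rot: [-3.141, 0.0, 1.648]
ft_force: [-2.7, -0.9, 2.6]
opening: 0.208
```

Call:
{"op": "send_rows", "data": {"moves": [[[0,0,0,0,0,0],[0,0,0,0,0,0],[0,0,0,0,0,0],[0,0,0,0,0,0],[0,0,0,0,0,0],[0,0,0,0,0,0],[0,0,0,0,0,0],[0,0,-0.05,0,0,0],[0,0,-0.13,0,0,0],[0,0,-0.23,0,0,0],[0,0,-0.33,0,0,0],[0,0,-0.4,0,0,0]]], "grip": -1}}

```text
t: 23.3
eef_pos: [489.5, 357.5, 276.6]
tcp_rot: [3.14, -0.001, 1.648]
ft_force: [-0.9, 0.9, 0.6]
opening: 0.976
```

```bash
cat > cores.py <<'E'
from h import *
rng={'orange':(5,16),'yellow':(20,30),'blue':(105,125),'green':(55,85)}
def cores(cn,c=None,z=28,box=None):
    c=c or cam(cn); hsv=cv2.cvtColor(c['img'],cv2.COLOR_RGB2HSV); out={}
    for k,(a,b) in rng.items():
        m=((hsv[...,0]>=a)&(hsv[...,0]<=b)&(hsv[...,1]>110)&(hsv[...,2]>50)).astype(np.uint8)
        nn,l,st,ce=cv2.connectedComponentsWithStats(cv2.morphologyEx(m,cv2.MORPH_CLOSE,np.ones((5,5))))
        for i in range(1,nn):
            p=atz(c,ce[i],z)[0]
            if 80<st[i,4]<900 and 300<p[0]<700 and abs(p[1])<500: out.setdefault(k,[]).append((p[:2].round(0).tolist(),int(st[i,4])))
    return out
if __name__=='__main__':
    for n in ['top','scene']: print(n,cores(n))
E
python3 cores.py; python3 plan.py 453 188 120 0 1;  python3 -c "
from h import *
c=cam('wrist');save(c,'w9.png',1.0);np.savez('w9.npz',**c)"
```

```text
top {'orange': [([435.0, -46.0], 282)], 'yellow': [([437.0, 93.0], 261)], 'blue': [([440.0, -219.0], 236)], 'green': [([453.0, 188.0], 202)]}
scene {'orange': [([439.0, -44.0], 332)], 'yellow': [([442.0, 94.0], 362)], 'blue': [([444.0, -216.0], 287)], 'green': [([459.0, 191.0], 301)]}
from [490.1 357.9 277.7] yaw 94.41 F [ 0.6  0.5 -0.8] t 23.4
min rows 14.0
[[-0.5566, -0.17, 0.5232, 0.0013, -0.0043, 1.049]]
```

View pics/w9.png

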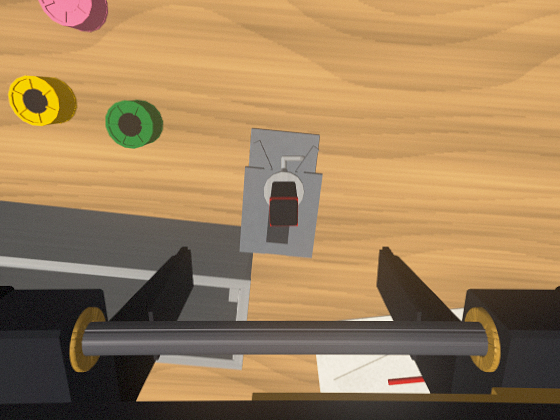

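```bash
python3 plan.py 454 189 130 5.3 1
```

```text
from [489.5 357.5 275.4] yaw 94.41 F [ 0.5 -0.2 -0.4] t 23.4
min rows 13.0
[[-0.5517, -0.1625, 0.4834, 0.0007, -0.0021, 0.9901]]
```

Call:
{"op": "send_rows", "data": {"moves": [[[-0.08,-0.02,0,0,0,0.08],[-0.16,-0.05,0,0,0,0.16],[-0.26,-0.08,0,0,0,0.24],[-0.36,-0.11,0.05,0,0,0.32],[-0.46,-0.14,0.1,0,0,0.4],[-0.54,-0.16,0.18,0,0,0.48],[-0.552,-0.162,0.26,0,0,0.56],[-0.552,-0.162,0.34,0,0,0.64],[-0.552,-0.162,0.42,0,0,0.72],[-0.552,-0.162,0.46,0,0,0.8],[-0.552,-0.162,0.48,0,0,0.88],[-0.552,-0.162,0.48,0,0,0.96]]]}}

```text
t: 24.45
eef_pos: [452.1, 188.0, 127.3]
tcp_rot: [3.141, 0.005, 0.141]
ft_force: [-0.1, -0.3, 0.6]
opening: 0.997
```

Call:
{"op": "send_rows", "data": {"moves": [[[0,0,0,0,0,0.03],[0,0,0,0,0,0.03],[0,0,0,0,0,0.03],[0,0,0,0,0,0.03]]]}}

```text
t: 24.78
eef_pos: [453.2, 188.4, 129.5]
tcp_rot: [3.142, 0.001, 0.103]
ft_force: [-0.7, -0.0, 0.5]
opening: 1.0
```

```bash
cat > wc.py <<'E'
# wrist-camera core position: fit circle of top-face outline; print approach plan
from h import *; import sys; from plan import plan
from cores import rng
k=sys.argv[1]; z=float(sys.argv[2]); yaw=float(sys.argv[3])
c=cam('wrist'); a,b=rng[k]; hsv=cv2.cvtColor(c['img'],cv2.COLOR_RGB2HSV)
m=((hsv[...,0]>=a)&(hsv[...,0]<=b)&(hsv[...,1]>110)&(hsv[...,2]>40)).astype(np.uint8); m[325:]=0
nn,l,st,ce=cv2.connectedComponentsWithStats(cv2.morphologyEx(m,cv2.MORPH_CLOSE,np.ones((7,7))))
i=1+np.argmax(st[1:,4]); h=cv2.morphologyEx((l==i).astype(np.uint8),cv2.MORPH_CLOSE,np.ones((5,5)))
# hull of top+bottom rims projected == mask hull: fit centre by matching projected cylinder silhouette
from scipy.optimize import minimize
t=np.linspace(0,2*np.pi,60); ring=np.c_[25*np.cos(t),25*np.sin(t)]
cnt=cv2.convexHull(np.argwhere(h)[:,::-1].astype(np.int32)); ref=np.zeros((420,560),np.uint8); cv2.fillConvexPoly(ref,cnt,1)
def cost(p):
    P=np.r_[np.c_[ring+p,0*t],np.c_[ring+p,0*t+35]]+[0,0,float(z)]
    q=cv2.convexHull(np.round(proj(c,P)*16).astype(np.int32)); im=np.zeros((420,560),np.uint8); cv2.fillConvexPoly(im,q,1,shift=4); im[325:]=0
    return 1-(im&ref).sum()/max(1,(im|ref).sum())
p0=atz(c,ce[i],z+25)[0,:2]; r=minimize(cost,p0,method='Nelder-Mead',options=dict(initial_simplex=p0+np.array([[0,0],[8,0],[0,8]])))
print(k,'start',p0.round(1),'centre',r.x.round(1),'1-IoU',round(r.fun,3),'area',st[i,4])
if len(sys.argv)>4: plan([*r.x,float(sys.argv[4])],yaw,1)
E
python3 wc.py green 0 5.3 22
```

```text
green start [452.7 187.5] centre [452.5 188.5] 1-IoU 0.156 area 2547
from [453.3 188.5 129.7] yaw 5.86 F [-0.7  0.4 -0.8] t 24.8
min rows 3.0
[[-0.0025, -0.0003, 0.3589, 0.0, 0.0003, 0.0062]]
```

Call:
{"op": "send_rows", "data": {"moves": [[[-0.0025,0,0.08,0,0,0.006],[-0.0025,0,0.17,0,0,0.006],[-0.0025,0,0.26,0,0,0.006],[-0.0025,0,0.32,0,0,0.006],[-0.0025,0,0.35,0,0,0.006],[-0.0025,0,0.359,0,0,0.006],[-0.0025,0,0.359,0,0,0.006]]]}}

```text
t: 25.42
eef_pos: [452.7, 188.5, 22.1]
tcp_rot: [3.142, 0.001, 0.092]
ft_force: [-0.3, 0.2, -0.5]
opening: 1.0
```

Call:
{"op": "send_rows", "data": {"moves": [[[0,0,0,0,0,0],[0,0,0,0,0,0],[0,0,0,0,0,0],[0,0,0,0,0,0],[0,0,0,0,0,0],[0,0,0,0,0,0],[0,0,0,0,0,0],[0,0,0,0,0,0],[0,0,0,0,0,0]]], "grip": 1}}

```text
t: 26.17
eef_pos: [452.7, 188.4, 22.3]
tcp_rot: [-3.142, -0.0, 0.091]
ft_force: [0.3, -1.0, 3.2]
opening: 0.519
```

Call:
{"op": "send_rows", "data": {"moves": [[[0,0,-0.03,0,0,0],[0,0,-0.1,0,0,0],[0,0,-0.2,0,0,0],[0,0,-0.3,0,0,0],[0,0,-0.4,0,0,0],[0,0,-0.5,0,0,0],[0,0,-0.58,0,0,0],[0,0,-0.62,0,0,0],[0,0,-0.62,0,0,0],[0,0,-0.62,0,0,0]]]}}

```text
t: 27.0
eef_pos: [452.5, 188.4, 208.7]
tcp_rot: [-3.141, -0.001, 0.091]
ft_force: [-0.2, 0.2, -1.3]
opening: 0.522
```

```bash
cat > cells.py <<'E'
import sys; from h import *; from plan import plan
B=np.array([593.5,-183.6]); y=np.radians(95.3); u=np.array([np.cos(y),np.sin(y)])
i=int(sys.argv[1]); p=B+u*[-95.5,-37,37,95.5][i]; print('cell',i,p.round(1)); plan([*p,float(sys.argv[2])],5.3,1)
E
python3 wc.py green 188 5.3; python3 cells.py 3 190
```

```text
green start [453.6 189.4] centre [454.6 178. ] 1-IoU 0.157 area 5800
cell 3 [584.7 -88.5]
from [452.3 188.3 207.8] yaw 5.22 F [-0.1 -1.  -1.2] t 27.1
min rows 8.0
[[0.3556, 0.959, 0.0591, 0.0, 0.0004, -0.0009]]
```

Call:
{"op": "send_rows", "data": {"moves": [[[0.02,0.06,0,0,0,0],[0.06,0.16,0,0,0,0],[0.1,0.27,0,0,0,0],[0.14,0.38,0,0,0,0],[0.18,0.49,0,0,0,0],[0.22,0.6,0,0,0,0],[0.26,0.7,0.0,0,0,0],[0.3,0.81,0.02,0,0,0],[0.34,0.9,0.04,0,0,0],[0.355,0.95,0.06,0,0,0],[0.356,0.959,0.06,0,0,0],[0.356,0.959,0.06,0,0,0]]]}}

```text
t: 28.05
eef_pos: [584.6, -88.6, 188.6]
tcp_rot: [-3.14, 0.003, 0.09]
ft_force: [-0.9, 0.0, -0.6]
opening: 0.523
```

Call:
{"op": "send_rows", "data": {"moves": [[[0,0,0.05,0,0,0],[0,0,0.12,0,0,0],[0,0,0.2,0,0,0],[0,0,0.28,0,0,0],[0,0,0.33,0,0,0],[0,0,0.35,0,0,0],[0,0,0.35,0,0,0],[0,0,0.35,0,0,0]]]}}

```text
t: 28.72
eef_pos: [585.3, -87.6, 85.9]
tcp_rot: [-3.142, -0.0, 0.092]
ft_force: [-0.6, -0.0, -0.6]
opening: 0.519
```

```bash
python3 cells.py 3 30;python3 -c "
from h import *
c=cam('wrist');save(c,'w10.png',1.0);np.savez('w10.npz',**c)"
```

```text
cell 3 [584.7 -88.5]
from [585.3 -87.6  85.9] yaw 5.28 F [-0.6 -0.  -0.6] t 28.7
min rows 2.0
[[-0.0024, 0.003, 0.1862, 0.0, -0.0002, -0.0003]]
```

View pics/w10.png

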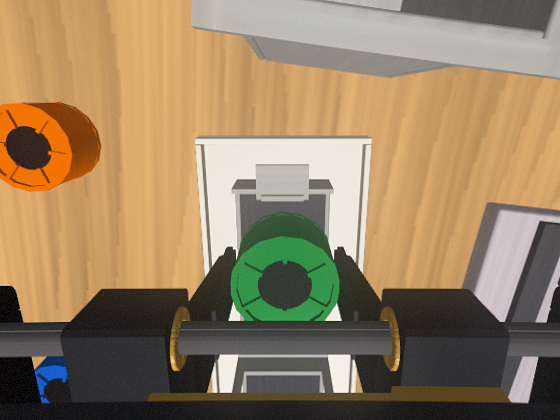

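```bash
python3 - <<'E'
from h import *
c=dict(np.load('w10.npz'))
print('lug edge',atz(c,[(256,164),(309,164)],45).round(1),'lug inner/wall top',atz(c,[(232,182),(333,182)],32).round(1))
print('core hole',atz(c,[(284,285)],99).round(1))
B=np.array([593.5,-183.6]);u=np.array([np.cos(np.radians(95.3)),np.sin(np.radians(95.3))]); print('expected lug',B+u*144,'expected end',B+u*127)
E
```

```text
lug edge [[566.2 -40.8  45. ]
 [595.5 -38.1  45. ]] lug inner/wall top [[551.8 -55.4  32. ]
 [612.1 -49.8  32. ]]
core hole [[585.8 -84.5  99. ]]
expected lug [580.19863541 -40.21564346] expected end [581.76893539 -57.14296333]
```

Call:
{"op": "send_rows", "data": {"moves": [[[-0.001,0.009,0.02,0,0,0],[-0.001,0.009,0.05,0,0,0],[-0.001,0.009,0.08,0,0,0],[-0.001,0.009,0.1,0,0,0],[-0.001,0.009,0.12,0,0,0],[-0.001,0.009,0.135,0,0,0],[-0.001,0.009,0.15,0,0,0],[-0.001,0.009,0.165,0,0,0],[-0.001,0.009,0.175,0,0,0],[-0.001,0.009,0.182,0,0,0],[-0.001,0.009,0.186,0,0,0],[-0.001,0.009,0.186,0,0,0]]]}}

```text
t: 29.77
eef_pos: [585.3, -91.1, 29.5]
tcp_rot: [-3.142, -0.0, 0.091]
ft_force: [0.2, 0.3, 0.7]
opening: 0.524
```

```bash
python3 cells.py 3 30
```

```text
cell 3 [584.7 -88.5]
from [585.3 -91.1  29.5] yaw 5.23 F [0.2 0.3 0.7] t 29.8
min rows 1.0
[[-0.0012, -0.0087, -0.0016, 0.0, -0.0001, -0.0008]]
```

Call:
{"op": "send_rows", "data": {"moves": [[[0,0,0,0,0,0],[0,0,0,0,0,0],[0,0,0,0,0,0],[0,0,0,0,0,0],[0,0,0,0,0,0],[0,0,-0.03,0,0,0],[0,0,-0.1,0,0,0],[0,0,-0.2,0,0,0],[0,0,-0.3,0,0,0],[0,0,-0.4,0,0,0],[0,0,-0.5,0,0,0],[0,0,-0.5,0,0,0]]], "grip": -1}}

```text
t: 30.77
eef_pos: [587.1, -91.5, 185.8]
tcp_rot: [3.139, -0.008, 0.091]
ft_force: [0.6, -1.0, 1.1]
opening: 1.002
```

```bash
python3 wc.py green 7 5.3; python3 cores.py; python3 plan.py 438 -45.5 130 5.3 1
```

```text
green start [586.4 -91.4] centre [586.2 -90.8] 1-IoU 0.147 area 1870
top {'yellow': [([436.0, 93.0], 263)]}
scene {'orange': [([440.0, -44.0], 331)], 'yellow': [([442.0, 95.0], 355)], 'blue': [([452.0, -215.0], 146)], 'green': [([588.0, -94.0], 256)]}
from [585.  -91.  179.7] yaw 5.22 F [-0.2  0.2 -0.5] t 30.9
min rows 4.0
[[-0.4741, -0.1956, 0.1654, 0.0, -0.0002, -0.0009]]
```

Call:
{"op": "send_rows", "data": {"moves": [[[-0.06,-0.03,0,0,0,0],[-0.15,-0.06,0,0,0,0],[-0.25,-0.1,0.0,0,0,0],[-0.35,-0.14,0.03,0,0,0],[-0.43,-0.18,0.08,0,0,0],[-0.474,-0.196,0.13,0,0,0],[-0.474,-0.196,0.16,0,0,0],[-0.474,-0.196,0.165,0,0,0],[-0.474,-0.196,0.165,0,0,0],[-0.474,-0.196,0.165,0,0,0]]]}}

```text
t: 31.75
eef_pos: [438.6, -45.6, 129.8]
tcp_rot: [-3.141, 0.0, 0.091]
ft_force: [-0.6, 0.2, 0.3]
opening: 0.999
```

```bash
python3 wc.py orange 0 5.3 22
```

```text
orange start [401.7  -5.1] centre [276.8  54.5] 1-IoU 0.955 area 133143
from [438.7 -45.6 130. ] yaw 5.22 F [-0.5  0.2  0.7] t 31.8
min rows 6.0
[[-0.5072, -0.3813, 0.36, -0.0001, -0.0001, -0.0009]]
```

```bash
sed -i "s/(hsv\[...,1\]>110)&(hsv\[...,2\]>40)/(hsv[...,1]>(200 if k in('orange','yellow') else 110))\&(hsv[...,2]>40)/; s/^i=1+np.argmax(st\[1:,4\]);/i=1+np.argmin([np.hypot(*(ce[j]-[280,240]))+(1e4 if not 400<st[j,4]<15000 else 0) for j in range(1,nn)]);/" wc.py; python3 wc.py orange 0 5.3 22
```

```text
orange start [434.6 -44.4] centre [434.9 -46.3] 1-IoU 0.026 area 3082
from [438.7 -45.6 130.1] yaw 5.22 F [0.3 0.5 0.5] t 31.9
min rows 3.0
[[-0.013, 0.0012, 0.3604, 0.0, -0.0003, -0.0009]]
```

Call:
{"op": "send_rows", "data": {"moves": [[[-0.013,0.001,0.08,0,0,0],[-0.013,0.001,0.17,0,0,0],[-0.013,0.001,0.26,0,0,0],[-0.013,0.001,0.32,0,0,0],[-0.013,0.001,0.35,0,0,0],[-0.013,0.001,0.36,0,0,0],[-0.013,0.001,0.36,0,0,0]]]}}

```text
t: 32.43
eef_pos: [434.6, -46.2, 21.9]
tcp_rot: [-3.141, 0.0, 0.091]
ft_force: [-0.1, 0.3, 0.4]
opening: 1.001
```

Call:
{"op": "send_rows", "data": {"moves": [[[0,0,0,0,0,0],[0,0,0,0,0,0],[0,0,0,0,0,0],[0,0,0,0,0,0],[0,0,0,0,0,0],[0,0,0,0,0,0],[0,0,0,0,0,0],[0,0,0,0,0,0],[0,0,0,0,0,0]]], "grip": 1}}

```text
t: 33.18
eef_pos: [434.5, -46.1, 22.0]
tcp_rot: [-3.142, -0.0, 0.091]
ft_force: [0.9, 0.6, 2.2]
opening: 0.521
```

Call:
{"op": "send_rows", "data": {"moves": [[[0,0,-0.03,0,0,0],[0,0,-0.1,0,0,0],[0,0,-0.2,0,0,0],[0,0,-0.3,0,0,0],[0,0,-0.4,0,0,0],[0,0,-0.45,0,0,0],[0,0,-0.45,0,0,0],[0,0,-0.45,0,0,0]]]}}

```text
t: 33.85
eef_pos: [434.4, -46.1, 157.7]
tcp_rot: [3.141, -0.002, 0.091]
ft_force: [0.2, 0.4, -0.3]
opening: 0.519
```

```bash
cat > hand.py <<'E'
# offset (world xy) of held core from TCP: ellipse of dark hole in top face, z of top = tcp z-22+35
from h import *
c=cam('wrist'); s=env.state(); z=s['eef_pos'][2]+13
g=cv2.cvtColor(c['img'],cv2.COLOR_RGB2HSV)[...,2]
b=proj(c,[*s['eef_pos'][:2],z])[0]; 
x0,y0=int(b[0]),int(b[1]); w=45; sub=c['img'][y0-w:y0+w,x0-w:x0+w].max(2)
m=(sub<70).astype(np.uint8); n,l,st,ce=cv2.connectedComponentsWithStats(m)
for i in range(1,n):
    if 300<st[i,4]<3500:
        px=[st[i,0]+st[i,2]/2-.5+x0-w,st[i,1]+st[i,3]/2-.5+y0-w]; print('hole',np.round(px,1),st[i,2:].tolist(),'offset',(atz(c,[px],z)[0]-s['eef_pos']).round(1))
E
python3 hand.py; python3 cells.py 1 158
```

```text
cell 1 [ 596.9 -220.4]
from [434.  -46.  156.8] yaw 5.22 F [-1.   0.1  0. ] t 33.9
min rows 6.0
[[0.4878, 0.6284, -0.0042, -0.0001, 0.0, -0.0008]]
```

```bash
sed -i 's/300<st\[i,4\]<3500/st[i,4]>60/; s/^for i/print(b.round(0),sub[w-10:w+10,w-10:w+10].mean())\nfor i/' hand.py; python3 hand.py
```

```text
[282. 290.] 92.13
```

Call:
{"op": "send_rows", "data": {"moves": [[[0.03,0.04,0,0,0,0],[0.08,0.1,0,0,0,0],[0.14,0.18,0,0,0,0],[0.2,0.26,0,0,0,0],[0.26,0.34,0,0,0,0],[0.32,0.42,0,0,0,0],[0.38,0.5,0,0,0,0],[0.43,0.56,0,0,0,0],[0.46,0.6,0,0,0,0],[0.48,0.62,0,0,0,0],[0.488,0.628,0,0,0,0],[0.488,0.628,0,0,0,0]]]}}

```text
t: 34.95
eef_pos: [597.3, -220.6, 155.8]
tcp_rot: [-3.141, 0.001, 0.091]
ft_force: [0.1, -0.9, -0.8]
opening: 0.518
```

```bash
python3 hand.py; python3 cells.py 1 80
```

```text
[282. 290.] 92.865
cell 1 [ 596.9 -220.4]
from [ 596.9 -220.1  156.1] yaw 5.23 F [-0.8  1.  -0.8] t 35.0
min rows 2.0
[[0.0001, 0.0014, 0.2538, -0.0006, 0.0008, -0.0008]]
```

```bash
sed -i 's/^m=(sub<70).*;  *n,l/m=0; n,l/; s/^m=(sub<70).astype(np.uint8);/t,m=cv2.threshold(sub,0,1,cv2.THRESH_BINARY_INV+cv2.THRESH_OTSU); print("otsu",t);/' hand.py; python3 hand.py
```

```text
Traceback (most recent call last):
  File "hand.py", line 7, in <module>
    m=0; n,l,st,ce=cv2.connectedComponentsWithStats(m)
                   ~~~~~~~~~~~~~~~~~~~~~~~~~~~~~~~~^^^
cv2.error: OpenCV(4.12.0) /io/opencv/modules/imgproc/src/connectedcomponents.cpp:5632: error: (-215:Assertion failed) iDepth == CV_8U || iDepth == CV_8S in function 'connectedComponents_sub1'
```

Call:
{"op": "send_rows", "data": {"moves": [[[0,0,0.04,0,0,0],[0,0,0.1,0,0,0],[0,0,0.17,0,0,0],[0,0,0.22,0,0,0],[0,0,0.25,0,0,0],[0,0,0.254,0,0,0],[0,0,0.254,0,0,0]]]}}

```text
t: 35.63
eef_pos: [597.2, -220.1, 80.4]
tcp_rot: [-3.141, 0.001, 0.091]
ft_force: [-0.7, -0.4, 0.2]
opening: 0.519
```

```bash
python3 hand.py; python3 cells.py 1 30
```

```text
cell 1 [ 596.9 -220.4]
from [ 597.5 -220.3   81.1] yaw 5.24 F [-0.3  0.5  0.6] t 35.7
min rows 2.0
[[-0.0021, 0.0003, 0.1705, 0.0001, -0.0003, -0.0007]]Traceback (most recent call last):
  File "hand.py", line 7, in <module>
    m=0; n,l,st,ce=cv2.connectedComponentsWithStats(m)
                   ~~~~~~~~~~~~~~~~~~~~~~~~~~~~~~~~^^^
cv2.error: OpenCV(4.12.0) /io/opencv/modules/imgproc/src/connectedcomponents.cpp:5632: error: (-215:Assertion failed) iDepth == CV_8U || iDepth == CV_8S in function 'connectedComponents_sub1'
```

```bash
sed -i 's/^m=0;/t,m=cv2.threshold(sub,0,1,cv2.THRESH_BINARY_INV+cv2.THRESH_OTSU); print("otsu",t);/' hand.py; python3 hand.py; python3 wc.py orange 59 5.3
```

```text
otsu 169.0
[283. 292.] 91.5575
hole [246.5 254. ] [20, 17, 124] offset [-17.4  17.   13. ]
hole [320.  250.5] [13, 10, 70] offset [14.5 21.6 13. ]
hole [281.5 295.5] [90, 80, 3533] offset [-0.3 -2.  13. ]
orange start [ 598.8 -217. ] centre [ 598.8 -221.1] 1-IoU 0.062 area 6555
```

Call:
{"op": "send_rows", "data": {"moves": [[[-0.004,0,0.02,0,0,0],[-0.004,0,0.05,0,0,0],[-0.004,0,0.07,0,0,0],[-0.004,0,0.09,0,0,0],[-0.004,0,0.11,0,0,0],[-0.004,0,0.125,0,0,0],[-0.004,0,0.14,0,0,0],[-0.004,0,0.153,0,0,0],[-0.004,0,0.162,0,0,0],[-0.004,0,0.168,0,0,0],[-0.004,0,0.171,0,0,0],[-0.004,0,0.171,0,0,0]]]}}

```text
t: 36.78
eef_pos: [596.2, -220.5, 29.3]
tcp_rot: [-3.141, -0.0, 0.091]
ft_force: [-0.5, -0.1, -0.4]
opening: 0.523
```

Call:
{"op": "send_rows", "data": {"moves": [[[0,0,0,0,0,0],[0,0,0,0,0,0],[0,0,0,0,0,0],[0,0,0,0,0,0],[0,0,0,0,0,0],[0,0,-0.03,0,0,0],[0,0,-0.1,0,0,0],[0,0,-0.2,0,0,0],[0,0,-0.3,0,0,0],[0,0,-0.4,0,0,0],[0,0,-0.4,0,0,0],[0,0,-0.4,0,0,0]]], "grip": -1}}

```text
t: 37.78
eef_pos: [596.7, -220.8, 151.7]
tcp_rot: [3.14, -0.003, 0.091]
ft_force: [0.3, -0.4, -0.2]
opening: 0.998
```

```bash
python3 wc.py orange 7 5.3; python3 cores.py; python3 plan.py 441 -217.5 130 5.3 1
```

```text
orange start [ 597.4 -221.6] centre [ 597.1 -221.2] 1-IoU 0.119 area 2331
top {'orange': [([601.0, -207.0], 92)], 'yellow': [([437.0, 93.0], 259)], 'green': [([586.0, -91.0], 211)]}
scene {'orange': [([598.0, -226.0], 265)], 'yellow': [([442.0, 95.0], 354)], 'blue': [([445.0, -216.0], 286)], 'green': [([588.0, -94.0], 255)]}
from [ 595.6 -220.3  148.6] yaw 5.22 F [-0.9 -0.4 -0.5] t 37.9
min rows 4.0
[[-0.5124, -0.0561, 0.0626, -0.0006, 0.0008, -0.0008]]
```

Call:
{"op": "send_rows", "data": {"moves": [[[-0.06,-0.01,0,0,0,0],[-0.15,-0.02,0,0,0,0],[-0.25,-0.03,0.0,0,0,0],[-0.35,-0.04,0.02,0,0,0],[-0.43,-0.05,0.04,0,0,0],[-0.49,-0.056,0.06,0,0,0],[-0.512,-0.056,0.063,0,0,0],[-0.512,-0.056,0.063,0,0,0],[-0.512,-0.056,0.063,0,0,0],[-0.512,-0.056,0.063,0,0,0]]]}}

```text
t: 38.77
eef_pos: [442.8, -218.1, 130.5]
tcp_rot: [3.141, -0.001, 0.091]
ft_force: [0.2, 0.7, 0.5]
opening: 1.001
```

```bash
python3 wc.py blue 0 5.3 22
```

```text
blue start [ 439.5 -219.3] centre [ 439.7 -219.3] 1-IoU 0.045 area 2827
from [ 442.7 -218.   130.5] yaw 5.25 F [ 0.3  1.  -0.5] t 38.8
min rows 3.0
[[-0.0109, 0.0034, 0.3618, 0.0002, -0.0004, -0.0006]]
```

Call:
{"op": "send_rows", "data": {"moves": [[[-0.011,0.003,0.08,0,0,0],[-0.011,0.003,0.17,0,0,0],[-0.011,0.003,0.26,0,0,0],[-0.011,0.003,0.32,0,0,0],[-0.011,0.003,0.35,0,0,0],[-0.011,0.003,0.361,0,0,0],[-0.011,0.003,0.361,0,0,0]]]}}

```text
t: 39.4
eef_pos: [438.8, -218.9, 21.9]
tcp_rot: [-3.141, 0.0, 0.092]
ft_force: [0.3, -0.3, 0.2]
opening: 1.001
```

Call:
{"op": "send_rows", "data": {"moves": [[[0,0,0,0,0,0],[0,0,0,0,0,0],[0,0,0,0,0,0],[0,0,0,0,0,0],[0,0,0,0,0,0],[0,0,0,0,0,0],[0,0,0,0,0,0],[0,0,0,0,0,0],[0,0,0,0,0,0]]], "grip": 1}}

```text
t: 40.15
eef_pos: [438.5, -219.0, 22.3]
tcp_rot: [-3.142, -0.0, 0.091]
ft_force: [-0.4, 0.2, 2.1]
opening: 0.52
```

Call:
{"op": "send_rows", "data": {"moves": [[[0,0,-0.03,0,0,0],[0,0,-0.1,0,0,0],[0,0,-0.2,0,0,0],[0,0,-0.3,0,0,0],[0,0,-0.4,0,0,0],[0,0,-0.45,0,0,0],[0,0,-0.45,0,0,0],[0,0,-0.45,0,0,0]]]}}

```text
t: 40.82
eef_pos: [438.5, -219.0, 158.0]
tcp_rot: [3.141, -0.001, 0.091]
ft_force: [-1.0, 0.3, -0.6]
opening: 0.517
```

```bash
python3 cells.py 0 158
```

```text
cell 0 [ 602.3 -278.7]
from [ 438.5 -219.   158. ] yaw 5.23 F [-1.   0.3 -0.6] t 40.8
min rows 5.0
[[0.5257, 0.248, 0.001, 0.0007, -0.0009, -0.0008]]
```

Call:
{"op": "send_rows", "data": {"moves": [[[0.04,0.02,0,0,0,0],[0.1,0.05,0,0,0,0],[0.18,0.09,0,0,0,0],[0.26,0.13,0,0,0,0],[0.34,0.17,0,0,0,0],[0.42,0.2,0,0,0,0],[0.48,0.23,0.0,0,0,0],[0.52,0.248,0.04,0,0,0],[0.526,0.248,0.12,0,0,0],[0.526,0.248,0.2,0,0,0],[0.526,0.248,0.25,0,0,0],[0.526,0.248,0.26,0,0,0]]]}}

```text
t: 41.82
eef_pos: [600.5, -277.6, 74.4]
tcp_rot: [-3.137, 0.006, 0.091]
ft_force: [0.4, 0.3, 0.4]
opening: 0.519
```

Call:
{"op": "send_rows", "data": {"moves": [[[0,0,0,0,0,0],[0,0,0,0,0,0],[0,0,0,0,0,0]]]}}

```text
t: 42.07
eef_pos: [602.7, -278.9, 80.1]
tcp_rot: [3.141, -0.001, 0.091]
ft_force: [-0.5, -0.4, 0.0]
opening: 0.52
```

```bash
python3 cells.py 0 30; python3 wc.py blue 59 5.3
```

```text
cell 0 [ 602.3 -278.7]
from [ 602.7 -278.9   80.1] yaw 5.22 F [-0.5 -0.4  0. ] t 42.1
min rows 2.0
[[-0.0014, -0.001, 0.1668, 0.0004, -0.0006, -0.0009]]
blue start [ 603.2 -272.7] centre [ 603.8 -279.2] 1-IoU 0.049 area 7506
```

Call:
{"op": "send_rows", "data": {"moves": [[[-0.004,0,0.02,0,0,0],[-0.004,0,0.05,0,0,0],[-0.004,0,0.07,0,0,0],[-0.004,0,0.09,0,0,0],[-0.004,0,0.11,0,0,0],[-0.004,0,0.125,0,0,0],[-0.004,0,0.14,0,0,0],[-0.004,0,0.15,0,0,0],[-0.004,0,0.158,0,0,0],[-0.004,0,0.164,0,0,0],[-0.004,0,0.168,0,0,0],[-0.004,0,0.168,0,0,0]]]}}

```text
t: 43.12
eef_pos: [601.2, -278.8, 29.3]
tcp_rot: [3.142, -0.0, 0.091]
ft_force: [-1.8, 0.7, 3.1]
opening: 0.519
```

Call:
{"op": "send_rows", "data": {"moves": [[[0,0,0,0,0,0],[0,0,0,0,0,0],[0,0,0,0,0,0],[0,0,0,0,0,0],[0,0,0,0,0,0],[0,0,-0.03,0,0,0],[0,0,-0.1,0,0,0],[0,0,-0.2,0,0,0],[0,0,-0.3,0,0,0],[0,0,-0.4,0,0,0],[0,0,-0.4,0,0,0],[0,0,-0.4,0,0,0]]], "grip": -1}}

```text
t: 44.12
eef_pos: [601.7, -279.1, 151.2]
tcp_rot: [3.139, -0.003, 0.091]
ft_force: [-0.8, -0.2, -1.4]
opening: 0.997
```

```bash
python3 wc.py blue 7 5.3; python3 cores.py; python3 plan.py 440 93.5 150 5.3 1
```

```text
blue start [ 602.1 -279. ] centre [ 602.  -278.9] 1-IoU 0.032 area 2646
top {'orange': [([597.0, -222.0], 271)], 'yellow': [([437.0, 93.0], 258)], 'blue': [([604.0, -273.0], 185)], 'green': [([586.0, -90.0], 217)]}
scene {'orange': [([598.0, -226.0], 263)], 'yellow': [([442.0, 95.0], 363)], 'blue': [([603.0, -285.0], 255)], 'green': [([588.0, -94.0], 254)]}
from [ 600.7 -278.5  147.9] yaw 5.22 F [ 0.1 -0.7  1. ] t 44.3
min rows 10.0
[[-0.4206, -1.2837, -0.0052, -0.0007, 0.0008, -0.0008]]
```

Call:
{"op": "send_rows", "data": {"moves": [[[-0.06,-0.05,-0.05,0,0,0],[-0.14,-0.11,-0.1,0,0,0],[-0.22,-0.18,-0.1,0,0,0],[-0.3,-0.26,-0.1,0,0,0],[-0.36,-0.35,-0.1,0,0,0],[-0.4,-0.45,-0.1,0,0,0],[-0.42,-0.55,-0.1,0,0,0],[-0.42,-0.65,-0.1,0,0,0],[-0.42,-0.75,-0.1,0,0,0],[-0.42,-0.85,-0.1,0,0,0],[-0.42,-0.93,-0.1,0,0,0],[-0.42,-0.98,-0.1,0,0,0]]]}}

```text
t: 45.27
eef_pos: [448.0, 4.6, 178.0]
tcp_rot: [-3.141, 0.002, 0.092]
ft_force: [0.5, 0.2, -1.1]
opening: 0.997
```

```bash
python3 plan.py 439 93.5 130 5.3 1
```

```text
from [448.    4.6 178. ] yaw 5.29 F [ 0.5  0.2 -1.1] t 45.3
min rows 3.0
[[-0.0021, -0.2978, 0.1602, -0.0005, 0.0013, -0.0001]]
```

Call:
{"op": "send_rows", "data": {"moves": [[[-0.002,-0.07,0,0,0,0],[-0.002,-0.15,0,0,0,0],[-0.002,-0.22,0.04,0,0,0],[-0.002,-0.27,0.09,0,0,0],[-0.002,-0.297,0.13,0,0,0],[-0.002,-0.297,0.16,0,0,0],[-0.002,-0.297,0.16,0,0,0],[-0.002,-0.297,0.16,0,0,0],[-0.002,-0.297,0.16,0,0,0]]]}}

```text
t: 46.02
eef_pos: [440.5, 90.6, 131.0]
tcp_rot: [-3.142, -0.0, 0.09]
ft_force: [-0.4, 0.1, 0.6]
opening: 1.0
```

```bash
python3 wc.py yellow 0 5.3 22
```

```text
yellow start [436.5  95.3] centre [436.4  93.6] 1-IoU 0.026 area 3062
from [440.6  90.6 131.2] yaw 5.17 F [-0.4 -0.3 -0.5] t 46.1
min rows 3.0
[[-0.0131, -0.0111, 0.3641, 0.0, -0.0004, -0.0014]]
```

Call:
{"op": "send_rows", "data": {"moves": [[[-0.013,-0.011,0.08,0,0,0],[-0.013,-0.011,0.17,0,0,0],[-0.013,-0.011,0.26,0,0,0],[-0.013,-0.011,0.32,0,0,0],[-0.013,-0.011,0.35,0,0,0],[-0.013,-0.011,0.364,0,0,0],[-0.013,-0.011,0.364,0,0,0]]]}}

```text
t: 46.65
eef_pos: [436.2, 93.9, 21.6]
tcp_rot: [-3.142, 0.0, 0.091]
ft_force: [0.1, -0.4, -0.4]
opening: 1.001
```

Call:
{"op": "send_rows", "data": {"moves": [[[0,0,0,0,0,0],[0,0,0,0,0,0],[0,0,0,0,0,0],[0,0,0,0,0,0],[0,0,0,0,0,0],[0,0,0,0,0,0],[0,0,0,0,0,0],[0,0,0,0,0,0],[0,0,0,0,0,0]]], "grip": 1}}

```text
t: 47.4
eef_pos: [436.1, 94.1, 21.7]
tcp_rot: [-3.142, -0.0, 0.091]
ft_force: [-0.3, 0.4, 2.9]
opening: 0.518
```

Call:
{"op": "send_rows", "data": {"moves": [[[0,0,-0.03,0,0,0],[0,0,-0.1,0,0,0],[0,0,-0.2,0,0,0],[0,0,-0.3,0,0,0],[0,0,-0.4,0,0,0],[0,0,-0.5,0,0,0],[0,0,-0.56,0,0,0],[0,0,-0.56,0,0,0],[0,0,-0.56,0,0,0]]]}}

```text
t: 48.15
eef_pos: [436.0, 94.1, 190.5]
tcp_rot: [-3.142, -0.002, 0.091]
ft_force: [-0.1, -0.3, -0.7]
opening: 0.526
```

```bash
python3 cells.py 2 158
```

```text
cell 2 [ 590.1 -146.8]
from [436.   94.1 190.5] yaw 5.22 F [-0.1 -0.3 -0.7] t 48.1
min rows 7.0
[[0.4381, 0.8464, 0.1094, 0.0, -0.0014, -0.0008]]
```

Call:
{"op": "send_rows", "data": {"moves": [[[0.04,0.08,0,0,0,0],[0.09,0.18,0,0,0,0],[0.14,0.28,0,0,0,0],[0.19,0.38,0,0,0,0],[0.24,0.48,0,0,0,0],[0.29,0.58,0,0,0,0],[0.34,0.68,0.0,0,0,0],[0.39,0.77,0.03,0,0,0],[0.43,0.83,0.07,0,0,0],[0.438,0.847,0.11,0,0,0],[0.438,0.847,0.17,0,0,0],[0.438,0.847,0.24,0,0,0]]]}}

```text
t: 49.15
eef_pos: [589.3, -146.8, 115.6]
tcp_rot: [-3.141, 0.001, 0.091]
ft_force: [0.1, 0.2, -0.0]
opening: 0.519
```

Call:
{"op": "send_rows", "data": {"moves": [[[0,0,0.06,0,0,0],[0,0,0.11,0,0,0],[0,0,0.13,0,0,0],[0,0,0.13,0,0,0],[0,0,0.13,0,0,0]]]}}

```text
t: 49.57
eef_pos: [589.7, -146.5, 78.3]
tcp_rot: [-3.141, 0.001, 0.091]
ft_force: [0.9, 0.9, -0.3]
opening: 0.521
```

```bash
python3 cells.py 2 30; python3 wc.py yellow 58 5.3
```

```text
cell 2 [ 590.1 -146.8]
from [ 589.7 -146.5   78.3] yaw 5.24 F [ 0.9  0.9 -0.3] t 49.6
min rows 2.0
[[0.0013, 0.001, 0.161, -0.0004, 0.0006, -0.0007]]
yellow start [ 590.2 -142. ] centre [ 590.6 -147.3] 1-IoU 0.066 area 6606
```

Call:
{"op": "send_rows", "data": {"moves": [[[0,0.001,0.02,0,0,0],[0,0.001,0.05,0,0,0],[0,0.001,0.07,0,0,0],[0,0.001,0.09,0,0,0],[0,0.001,0.105,0,0,0],[0,0.001,0.12,0,0,0],[0,0.001,0.132,0,0,0],[0,0.001,0.142,0,0,0],[0,0.001,0.15,0,0,0],[0,0.001,0.157,0,0,0],[0,0.001,0.161,0,0,0],[0,0.001,0.161,0,0,0]]]}}

```text
t: 50.62
eef_pos: [590.0, -147.2, 30.2]
tcp_rot: [-3.141, 0.0, 0.091]
ft_force: [-0.4, -0.8, -0.7]
opening: 0.526
```

Call:
{"op": "send_rows", "data": {"moves": [[[0,0,0,0,0,0],[0,0,0,0,0,0],[0,0,0,0,0,0],[0,0,0,0,0,0],[0,0,0,0,0,0],[0,0,-0.03,0,0,0],[0,0,-0.1,0,0,0],[0,0,-0.2,0,0,0],[0,0,-0.3,0,0,0],[0,0,-0.4,0,0,0],[0,0,-0.5,0,0,0],[0,0,-0.6,0,0,0]]], "grip": -1}}

```text
t: 51.62
eef_pos: [589.7, -147.1, 212.7]
tcp_rot: [3.141, -0.001, 0.091]
ft_force: [-0.1, -0.5, -0.4]
opening: 1.004
```

Call:
{"op": "send_rows", "data": {"moves": [[[0,0,-0.08,0,0,0],[0,0,-0.16,0,0,0],[0,0,-0.2,0,0,0],[0,0,-0.2,0,0,0],[0,0,-0.2,0,0,0]]]}}

```text
t: 52.03
eef_pos: [589.9, -147.2, 270.9]
tcp_rot: [3.141, -0.001, 0.091]
ft_force: [-0.2, 0.4, 0.4]
opening: 0.999
```

```bash
python3 wc.py yellow 7 5.3; python3 cores.py; python3 plan.py 489 357 276 94.5 1; python3 -c "
from h import *
c=cam('wrist');save(c,'w11.png',1.0);np.savez('w11.npz',**c)"
```

```text
yellow start [ 591.1 -148.6] centre [ 591.2 -148.5] 1-IoU 0.127 area 1188
top {'green': [([586.0, -91.0], 210)]}
scene {'orange': [([598.0, -226.0], 264)], 'yellow': [([592.0, -152.0], 283)], 'blue': [([603.0, -285.0], 253)], 'green': [([588.0, -94.0], 254)]}
from [ 589.6 -147.1  269.1] yaw 5.22 F [ 0.6  0.1 -0.6] t 52.2
min rows 13.0
[[-0.1811, -1.704, -0.021, -0.0013, 0.0004, -0.992]]
```

View pics/w11.png

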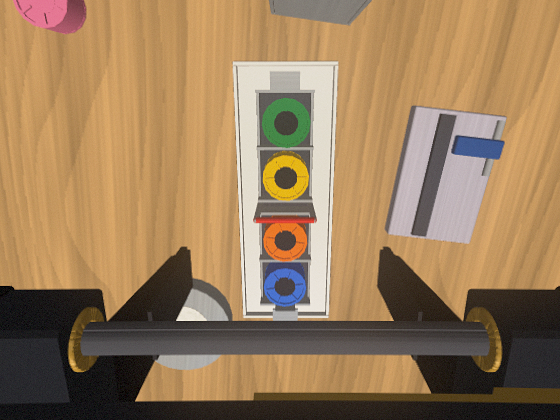

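Call:
{"op": "send_rows", "data": {"moves": [[[-0.01,-0.06,-0.02,0,0,-0.04],[-0.02,-0.14,-0.02,0,0,-0.09],[-0.03,-0.23,-0.02,0,0,-0.14],[-0.04,-0.32,-0.02,0,0,-0.19],[-0.05,-0.41,-0.02,0,0,-0.24],[-0.06,-0.5,-0.02,0,0,-0.29],[-0.07,-0.59,-0.02,0,0,-0.34],[-0.08,-0.68,-0.02,0,0,-0.4],[-0.09,-0.77,-0.02,0,0,-0.46],[-0.1,-0.86,-0.02,0,0,-0.52],[-0.11,-0.94,-0.02,0,0,-0.57],[-0.12,-1.0,-0.02,0,0,-0.6]]]}}

```text
t: 53.23
eef_pos: [526.2, 149.9, 275.5]
tcp_rot: [-3.14, 0.001, 1.039]
ft_force: [-0.1, 0.0, 0.2]
opening: 1.002
```

```bash
python3 plan.py 489 357 276 94.5 1; python3 - <<'E'
from h import *
c=dict(np.load('w11.npz'))
P=atz(c,[(254.5,219.5),(315.5,219.5)],76); print('bail',P.round(1),P.mean(0).round(1))
E
```

```text
from [526.2 149.9 275.5] yaw 59.52 F [-0.1  0.   0.2] t 53.2
min rows 6.0
[[0.532, -0.4569, -0.0014, -0.0009, 0.0002, -0.3887]]
bail [[ 563.2 -185.8   76. ]
 [ 625.2 -180.1   76. ]] [ 594.2 -183.    76. ]
```

Call:
{"op": "send_rows", "data": {"moves": [[[0.06,-0.05,0,0,0,-0.05],[0.13,-0.11,0,0,0,-0.1],[0.2,-0.17,0,0,0,-0.16],[0.27,-0.23,0,0,0,-0.22],[0.34,-0.29,0,0,0,-0.28],[0.41,-0.35,0,0,0,-0.34],[0.47,-0.4,0,0,0,-0.388],[0.51,-0.44,0,0,0,-0.388],[0.532,-0.457,0,0,0,-0.388],[0.532,-0.457,0,0,0,-0.388],[0.532,-0.457,0,0,0,-0.388],[0.532,-0.457,0,0,0,-0.388]]]}}

```text
t: 54.23
eef_pos: [491.0, 354.6, 276.1]
tcp_rot: [-3.141, 0.0, 1.642]
ft_force: [-0.5, 0.1, 0.2]
opening: 0.999
```

```bash
python3 plan.py 489 357.4 154 94.4 1; python3 - <<'E'
from h import *
c=cam('wrist'); np.savez('w12.npz',**c)
hsv=cv2.cvtColor(c['img'],cv2.COLOR_RGB2HSV)
m=(((hsv[...,0]<8)|(hsv[...,0]>172))&(hsv[...,1]>120)&(hsv[...,2]>60))
q=np.argwhere(m)[:,::-1]; s=env.state()['eef_pos']; b=proj(c,[s[0],s[1],190])[0]; q=q[np.hypot(*(q-b).T)<40]
print(b,len(q)); W=atz(c,q,190)[:,:2].astype(np.float32); print(cv2.minAreaRect(W))
E
```

```text
from [491.  354.6 276.1] yaw 94.09 F [-0.5  0.1  0.2] t 54.2
min rows 3.0
[[0.01, -0.0058, 0.4071, -0.0002, 0.0002, -0.0034]]
[283.18612049 217.48143906] 115
((487.21929931640625, 358.2879638671875), (21.561477661132812, 19.87552261352539), 4.117331504821777)
```

Call:
{"op": "send_rows", "data": {"moves": [[[0.01,-0.007,0.05,0,0,-0.003],[0.01,-0.007,0.12,0,0,-0.003],[0.01,-0.007,0.2,0,0,-0.003],[0.01,-0.007,0.28,0,0,-0.003],[0.01,-0.007,0.34,0,0,-0.003],[0.01,-0.007,0.39,0,0,-0.003],[0.01,-0.007,0.407,0,0,-0.003],[0.01,-0.007,0.407,0,0,-0.003]]]}}

```text
t: 54.95
eef_pos: [488.4, 357.4, 153.3]
tcp_rot: [-3.14, 0.001, 1.647]
ft_force: [-0.8, 0.6, -0.3]
opening: 1.002
```

Call:
{"op": "send_rows", "data": {"moves": [[[0,0,0,0,0,0],[0,0,0,0,0,0],[0,0,0,0,0,0],[0,0,0,0,0,0],[0,0,0,0,0,0],[0,0,0,0,0,0],[0,0,0,0,0,0],[0,0,0,0,0,0],[0,0,0,0,0,0],[0,0,0,0,0,0],[0,0,0,0,0,0],[0,0,0,0,0,0]]], "grip": 1}}

```text
t: 55.95
eef_pos: [488.5, 358.3, 154.2]
tcp_rot: [-3.142, 0.0, 1.648]
ft_force: [-0.3, -2.6, 1.4]
opening: 0.217
```

Call:
{"op": "send_rows", "data": {"moves": [[[0,0,-0.02,0,0,0],[0,0,-0.04,0,0,0],[0,0,-0.05,0,0,0],[0,0,-0.05,0,0,0],[0.004,-0.05,-0.05,0,0,0],[0.008,-0.1,-0.05,0,0,0],[0.012,-0.15,-0.05,0,0,0],[0.016,-0.2,-0.05,0,0,0],[0.02,-0.25,-0.05,0,0,0],[0.024,-0.3,-0.05,0,0,0],[0.024,-0.3,-0.05,0,0,0],[0.024,-0.3,-0.05,0,0,0]]]}}

```text
t: 56.95
eef_pos: [398.1, 358.8, 169.6]
tcp_rot: [3.141, -0.0, 1.649]
ft_force: [0.2, -0.3, -1.0]
opening: 0.211
```

Call:
{"op": "send_rows", "data": {"moves": [[[0,0,-0.06,0,0,0.002],[0,0,-0.15,0,0,0.004],[0,0,-0.25,0,0,0.006],[0,0,-0.35,0,0,0.008],[0,0,-0.43,0,0,0.008],[0,0,-0.46,0,0,0.008],[0,0,-0.46,0,0,0.008],[0,0,-0.46,0,0,0.008]]]}}

```text
t: 57.62
eef_pos: [398.4, 358.4, 306.2]
tcp_rot: [-3.141, 0.0, 1.635]
ft_force: [-0.4, 0.8, -2.1]
opening: 0.208
```

```bash
python3 plan.py 450 100 308 95 1
```

```text
from [398.4 358.4 306.2] yaw 93.68 F [-0.4  0.8 -2.1] t 57.6
min rows 7.0
[[-0.8705, 0.1165, -0.0056, -0.0003, 0.0002, -0.0147]]
```

Call:
{"op": "send_rows", "data": {"moves": [[[-0.06,0.01,0,0,0,-0.002],[-0.15,0.02,0,0,0,-0.004],[-0.24,0.03,0,0,0,-0.006],[-0.33,0.05,0,0,0,-0.008],[-0.42,0.06,0,0,0,-0.01],[-0.51,0.07,0,0,0,-0.012],[-0.6,0.08,0,0,0,-0.014],[-0.69,0.09,0,0,0,-0.017],[-0.78,0.1,0,0,0,-0.018],[-0.86,0.11,0,0,0,-0.018],[-0.92,0.13,0,0,0,-0.018],[-0.95,0.15,0,0,0,-0.018]]]}}

```text
t: 58.62
eef_pos: [461.4, 75.2, 305.5]
tcp_rot: [-3.139, -0.0, 1.662]
ft_force: [-0.3, 0.8, -1.1]
opening: 0.21
```

```bash
python3 plan.py 597.7 -223.8 305 95.3 1
```

```text
from [461.4  75.2 305.5] yaw 95.22 F [-0.3  0.8 -1.1] t 58.6
min rows 8.0
[[-1.0338, 0.3618, 0.0008, -0.0017, 0.0, -0.0009]]
```

Call:
{"op": "send_rows", "data": {"moves": [[[-0.07,0.03,0,0,0,0],[-0.16,0.06,0,0,0,0],[-0.26,0.09,0,0,0,0],[-0.36,0.13,0,0,0,0],[-0.46,0.16,0,0,0,0],[-0.56,0.2,0,0,0,0],[-0.66,0.24,0,0,0,0],[-0.76,0.27,0,0,0,0],[-0.86,0.31,0,0,0,0],[-0.93,0.34,0,0,0,0],[-0.98,0.362,0,0,0,0],[-1.0,0.362,0,0,0,0]]]}}

```text
t: 59.62
eef_pos: [598.3, -213.2, 304.6]
tcp_rot: [-3.139, -0.001, 1.662]
ft_force: [-0.3, 0.5, -1.8]
opening: 0.21
```

Call:
{"op": "send_rows", "data": {"moves": [[[-0.034,0,0,0,0,0],[-0.034,0,0,0,0,0],[-0.034,0,0,0,0,0],[-0.034,0,0,0,0,0]]]}}

```text
t: 59.95
eef_pos: [598.1, -220.9, 307.3]
tcp_rot: [3.142, -0.0, 1.664]
ft_force: [-0.1, -0.1, -0.3]
opening: 0.208
```

```bash
cat > bail.py <<'E'
from h import *; import sys
z=float(sys.argv[1]); c=cam('wrist'); np.savez('last.npz',**c)
hsv=cv2.cvtColor(c['img'],cv2.COLOR_RGB2HSV)
m=((hsv[...,0]<8)|(hsv[...,0]>172))&(hsv[...,1]>150)&(hsv[...,2]>90)
q=np.argwhere(m)[:,::-1]; q=q[(q[:,1]<260)&(q[:,1]>100)&(q[:,0]>250)&(q[:,0]<400)]
# keep central red bar: drop orange by hue<5
W=atz(c,q,z); a,b=np.polyfit(W[:,0],W[:,1],1); r=W[:,1]-a*W[:,0]-b; W=W[abs(r)<6]; a,b=np.polyfit(W[:,0],W[:,1],1)
print('bail mean',W.mean(0).round(1),'x',W[:,0].min().round(1),W[:,0].max().round(1),'slope deg',np.degrees(np.arctan(a)).round(2),len(q),len(W))
E
python3 bail.py 76;  python3 plan.py 597.7 -223.8 166 95.3 1
```

```text
bail mean [ 590.3 -183.8   76. ] x 564.5 624.2 slope deg 5.56 234 234
from [ 598.1 -220.9  307.4] yaw 95.35 F [ 0.6  0.2 -1.4] t 60.0
min rows 4.0
[[-0.0097, -0.0024, 0.4715, 0.0001, -0.0001, 0.0006]]
```

Call:
{"op": "send_rows", "data": {"moves": [[[-0.009,-0.001,0.0,0,0,0],[-0.009,-0.001,0.03,0,0,0],[-0.009,-0.001,0.08,0,0,0],[-0.009,-0.001,0.14,0,0,0],[-0.009,-0.001,0.2,0,0,0],[-0.009,-0.001,0.26,0,0,0],[-0.009,-0.001,0.32,0,0,0],[-0.009,-0.001,0.38,0,0,0],[-0.009,-0.001,0.42,0,0,0],[-0.009,-0.001,0.45,0,0,0],[-0.009,-0.001,0.467,0,0,0],[-0.009,-0.001,0.467,0,0,0]]]}}

```text
t: 61.0
eef_pos: [598.0, -224.3, 166.3]
tcp_rot: [-3.141, -0.001, 1.664]
ft_force: [0.1, 1.1, -1.2]
opening: 0.213
```

```bash
python3 plan.py 598 -223.3 167 95.3 1; python3 bail.py 76
```

```text
from [ 598.  -224.3  166.3] yaw 95.32 F [ 0.1  1.1 -1.2] t 61.0
min rows 1.0
[[0.0033, 0.0001, -0.0024, -0.0006, -0.0004, 0.0002]]
bail mean [ 593.4 -183.5   76. ] x 561.8 623.7 slope deg 5.21 633 633
```

Call:
{"op": "send_rows", "data": {"moves": [[[0,0,-0.002,0,0,0],[0.025,0.002,-0.002,0,0,0],[0.05,0.003,-0.002,0,0,0],[0.075,0.003,-0.002,0,0,0],[0.091,0.003,-0.002,0,0,0],[0.091,0.003,-0.002,0,0,0],[0.091,0.003,-0.03,0,0,0],[0.091,0.003,-0.05,0,0,0],[0.091,0.003,-0.06,0,0,0],[0.091,0.003,-0.068,0,0,0],[0.091,0.003,-0.076,0,0,0],[0.091,0.003,-0.084,0,0,0]]]}}

```text
t: 62.05
eef_pos: [596.3, -197.3, 192.1]
tcp_rot: [-3.141, -0.0, 1.663]
ft_force: [-0.6, -0.3, -6.9]
opening: 0.213
```

Call:
{"op": "send_rows", "data": {"moves": [[[0,0,-0.01,0,0,0],[0,0,-0.02,0,0,0],[0,0,-0.03,0,0,0],[0,0,-0.04,0,0,0],[0,0,-0.05,0,0,0],[0,0,-0.05,0,0,0],[0,0,-0.05,0,0,0]]]}}

```text
t: 62.63
eef_pos: [596.6, -197.2, 207.5]
tcp_rot: [3.141, 0.0, 1.664]
ft_force: [0.0, 0.5, -5.7]
opening: 0.207
```

```bash
python3 plan.py 594 -197 370 95.3 1; python3 -c "
from h import *
c=cam('wrist');save(c,'w13.png',1.0);np.savez('w13.npz',**c)"
```

```text
from [ 596.6 -197.2  207.5] yaw 95.32 F [ 0.   0.5 -5.7] t 62.6
min rows 4.0
[[0.0014, -0.0086, -0.5418, 0.0002, 0.0, 0.0002]]
```

View pics/w13.png

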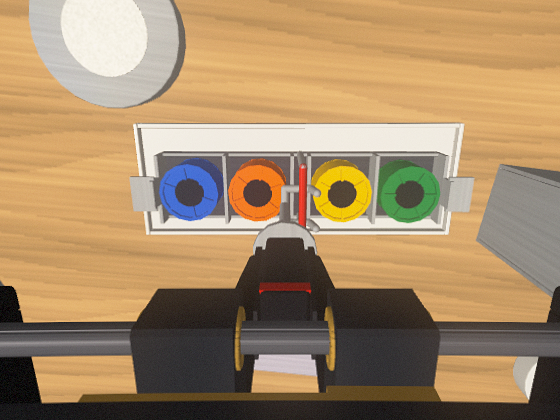

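Call:
{"op": "send_rows", "data": {"moves": [[[0,0,-0.03,0,0,0],[0,0,-0.07,0,0,0],[0,0,-0.12,0,0,0],[0,0,-0.17,0,0,0],[0,0,-0.22,0,0,0],[0,0,-0.27,0,0,0],[0,0,-0.32,0,0,0],[0,0,-0.37,0,0,0],[0,0,-0.42,0,0,0],[0,0,-0.47,0,0,0],[0,0,-0.51,0,0,0],[0,0,-0.54,0,0,0]]]}}

```text
t: 63.68
eef_pos: [596.5, -197.2, 371.1]
tcp_rot: [3.14, 0.001, 1.664]
ft_force: [0.3, -0.5, -6.3]
opening: 0.21
```

```bash
cat > boff.py <<'E'
from h import *
def off(c,p):
    hsv=cv2.cvtColor(c['img'],cv2.COLOR_RGB2HSV)
    m=((hsv[...,0]<6)|(hsv[...,0]>172))&(hsv[...,1]>150)&(hsv[...,2]>90)
    q=np.argwhere(m)[:,::-1]; q=q[(q[:,1]<235)&(q[:,1]>150)&(q[:,0]>285)&(q[:,0]<320)]
    Rt=c['T'][:3,:3]; W=atz(c,q,p[2]-109)-p
    ux=Rt[:,0]*[1,1,0]; ux/=np.linalg.norm(ux); uy=np.array([ux[1],-ux[0],0])
    a=W@ux; b=W@uy; k=np.polyfit(b,a,1); print('bail in tool x',a.mean().round(1),'y',b.min().round(1),b.max().round(1),'skew deg',np.degrees(np.arctan(k[0])).round(1),len(q))
off(dict(np.load('w4.npz')),np.array([608.1,156.5,366.5]))
off(dict(np.load('w13.npz')),np.array([596.6,-197.2,207.5]))
s=env.state(); off(cam('wrist'),s['eef_pos'])
E
python3 boff.py; python3 plan.py 600 0 370 92 1
```

```text
bail in tool x 13.8 y -33.6 14.6 skew deg 0.2 419
bail in tool x 14.4 y -34.0 14.9 skew deg 0.3 433
bail in tool x 14.3 y -33.9 15.0 skew deg 0.4 433
from [ 596.8 -197.3  372.5] yaw 95.31 F [-0.9 -0.2 -4.6] t 63.7
min rows 5.0
[[0.6538, 0.0714, 0.0074, 0.0019, 0.0009, 0.0368]]
```

Call:
{"op": "send_rows", "data": {"moves": [[[0.01,0.001,0,0,0,0.002],[0.03,0.003,0,0,0,0.004],[0.06,0.006,0,0,0,0.007],[0.1,0.01,0,0,0,0.01],[0.15,0.015,0,0,0,0.013],[0.2,0.02,0,0,0,0.016],[0.25,0.026,0,0,0,0.019],[0.31,0.032,0,0,0,0.022],[0.37,0.039,0,0,0,0.025],[0.43,0.046,0,0,0,0.029],[0.49,0.053,0,0,0,0.033],[0.55,0.06,0,0,0,0.037]]]}}

```text
t: 64.73
eef_pos: [598.8, -29.1, 368.9]
tcp_rot: [-3.141, -0.0, 1.605]
ft_force: [-0.2, 0.8, -6.7]
opening: 0.211
```

```bash
python3 plan.py 608.1 156 370 87.75 1
```

```text
from [598.8 -29.1 368.9] yaw 91.99 F [-0.2  0.8 -6.7] t 64.7
min rows 5.0
[[0.6157, 0.0522, -0.0033, -0.0004, -0.0003, 0.0471]]
```

Call:
{"op": "send_rows", "data": {"moves": [[[0.06,0.005,0,0,0,0.004],[0.12,0.01,0,0,0,0.008],[0.18,0.015,0,0,0,0.012],[0.24,0.02,0,0,0,0.016],[0.3,0.025,0,0,0,0.021],[0.36,0.03,0,0,0,0.026],[0.42,0.035,0,0,0,0.031],[0.47,0.04,0,0,0,0.036],[0.52,0.044,0,0,0,0.041],[0.56,0.048,0,0,0,0.045],[0.59,0.051,0,0,0,0.047],[0.61,0.052,0,0,0,0.047]]]}}

```text
t: 65.73
eef_pos: [608.0, 153.9, 369.0]
tcp_rot: [-3.141, -0.0, 1.533]
ft_force: [1.2, -0.5, -6.2]
opening: 0.208
```

Call:
{"op": "send_rows", "data": {"moves": [[[0.003,0,0,0,0,0],[0.003,0,0,0,0,0],[0.003,0,0,0,0,0],[0.003,0,0,0,0,0],[0.003,0,0,0,0,0],[0.003,0,0,0,0,0],[0.003,0,0,0,0,0],[0.003,0,0,0,0,0],[0.003,0,0,0,0,0],[0.003,0,0,0,0,0]]]}}

```text
t: 66.57
eef_pos: [608.6, 153.1, 369.3]
tcp_rot: [3.142, -0.0, 1.532]
ft_force: [-0.0, -0.1, -6.5]
opening: 0.209
```

```bash
python3 plan.py 608.1 156 205 87.75 1; sed -i '/w4.npz/d;/w13.npz/d' boff.py; python3 boff.py
```

```text
from [608.6 153.1 369.3] yaw 87.75 F [-0.  -0.1 -6.5] t 66.6
min rows 4.0
[[0.0096, -0.0019, 0.5478, 0.0, -0.0001, 0.0]]
bail in tool x 14.4 y -34.2 14.7 skew deg 0.1 428
```

Call:
{"op": "send_rows", "data": {"moves": [[[0.005,-0.002,0.0,0,0,0],[0.0096,-0.002,0.0,0,0,0],[0.0096,-0.002,0.02,0,0,0],[0.0096,-0.002,0.05,0,0,0],[0.0096,-0.002,0.08,0,0,0],[0.0096,-0.002,0.11,0,0,0],[0.0096,-0.002,0.14,0,0,0],[0.0096,-0.002,0.17,0,0,0],[0.0096,-0.002,0.2,0,0,0],[0.0096,-0.002,0.23,0,0,0],[0.0096,-0.002,0.26,0,0,0],[0.0096,-0.002,0.28,0,0,0]]]}}

```text
t: 67.62
eef_pos: [607.9, 156.0, 284.0]
tcp_rot: [-3.141, 0.0, 1.532]
ft_force: [0.1, 0.9, -5.5]
opening: 0.207
```

```bash
python3 plan.py 608.1 156 205 87.75 1; python3 boff.py
```

```text
from [607.9 156.  284. ] yaw 87.75 F [ 0.1  0.9 -5.5] t 67.6
min rows 2.0
[[0.0002, 0.001, 0.2633, -0.0006, 0.0001, 0.0]]
bail in tool x 14.5 y -34.3 14.6 skew deg 0.4 434
```

Clear inside the mouth, load still fully on the hook. I'll continue down to just above the ledges, then onto them.

Call:
{"op": "send_rows", "data": {"moves": [[[0,0,0.03,0,0,0],[0,0,0.06,0,0,0],[0,0,0.09,0,0,0],[0,0,0.12,0,0,0],[0,0,0.15,0,0,0],[0,0,0.18,0,0,0],[0,0,0.21,0,0,0],[0,0,0.235,0,0,0],[0,0,0.255,0,0,0],[0,0,0.27,0,0,0],[0,0,0.28,0,0,0],[0,0,0.285,0,0,0]]]}}

```text
t: 68.67
eef_pos: [608.1, 156.0, 199.5]
tcp_rot: [-3.141, -0.0, 1.532]
ft_force: [1.0, 0.1, -6.2]
opening: 0.207
```

Call:
{"op": "send_rows", "data": {"moves": [[[0,0,0.007,0,0,0],[0,0,0.014,0,0,0],[0,0,0.021,0,0,0],[0,0,0.028,0,0,0],[0,0,0.035,0,0,0],[0,0,0.042,0,0,0],[0,0,0.049,0,0,0],[0,0,0.056,0,0,0],[0,0,0.063,0,0,0],[0,0,0.07,0,0,0],[0,0,0.077,0,0,0],[0,0,0.083,0,0,0]]]}}

```text
t: 69.67
eef_pos: [608.0, 156.0, 174.7]
tcp_rot: [-3.142, -0.0, 1.532]
ft_force: [-0.5, -0.1, -1.2]
opening: 0.208
```

```bash
python3 plan.py 608.1 156 173 87.75 1; sed 's/atz(c,q,z)/atz(c,q,z)/' bail.py > /dev/null; python3 bail.py 82
```

```text
from [608.  156.  174.7] yaw 87.75 F [-0.5 -0.1 -1.2] t 69.7
min rows 1.0
[[0.0, 0.0002, 0.0056, 0.0, 0.0, 0.0]]
bail mean [601.2 171.   82. ] x 586.4 618.3 slope deg -1.45 324 323
```

Call:
{"op": "send_rows", "data": {"moves": [[[0,0,0.004,0,0,0],[0,0,0.008,0,0,0],[0,0,0.008,0,0,0],[-0.02,0,0.008,0,0,0],[-0.04,0,0.008,0,0,0],[-0.06,0,0.008,0,0,0],[-0.08,0,0.008,0,0,0],[-0.095,0,0.008,0,0,0],[-0.095,0,0.008,0,0,0]]]}}

```text
t: 70.47
eef_pos: [607.0, 126.4, 172.6]
tcp_rot: [3.142, 0.0, 1.531]
ft_force: [-0.1, 0.2, -0.8]
opening: 0.212
```

```bash
python3 plan.py 606.8 127.5 300 87.75 1; python3 bail.py 82
```

```text
from [607.  126.4 172.6] yaw 87.7 F [-0.1  0.2 -0.8] t 70.5
min rows 4.0
[[0.0036, -0.0007, -0.4247, 0.0, 0.0, -0.0006]]
bail mean [610.8 170.5  82. ] x 586.1 636.6 slope deg -2.11 532 532
```

Call:
{"op": "send_rows", "data": {"moves": [[[0,0,-0.02,0,0,0],[0,0,-0.06,0,0,0],[0,0,-0.12,0,0,0],[0,0,-0.19,0,0,0],[0,0,-0.26,0,0,0],[0,0,-0.33,0,0,0],[0,0,-0.39,0,0,0],[0,0,-0.43,0,0,0],[0,0,-0.45,0,0,0],[0,0,-0.45,0,0,0],[0,0,-0.45,0,0,0]]]}}

```text
t: 71.43
eef_pos: [606.7, 127.7, 307.2]
tcp_rot: [-3.141, -0.0, 1.532]
ft_force: [-0.2, 0.0, -2.1]
opening: 0.211
```

```bash
python3 plan.py 402 357.2 306 94.4 1; python3 bail.py 82; python3 cores.py; for k in green yellow orange blue; do :; done; python3 - <<'E'
from h import *; from cores import cores
print(cores('wrist',dict(np.load('last.npz')),z=48))
E
```

```text
from [606.7 127.7 307.2] yaw 87.76 F [-0.2  0.  -2.1] t 71.4
min rows 8.0
[[0.7379, -0.7118, 0.0043, -0.0001, -0.0001, -0.0737]]
bail mean [607.6 170.4  82. ] x 580.4 636.2 slope deg -2.08 270 270
top {'yellow': [([598.0, 205.0], 139)], 'blue': [([593.0, 75.0], 154)], 'green': [([602.0, 265.0], 129)]}
scene {'orange': [([586.0, 121.0], 130)], 'yellow': [([589.0, 199.0], 142)], 'blue': [([583.0, 65.0], 142)], 'green': [([591.0, 258.0], 126)]}
{}
```

Call:
{"op": "send_rows", "data": {"moves": [[[0.04,-0.04,0,0,0,-0.005],[0.1,-0.1,0,0,0,-0.01],[0.17,-0.16,0,0,0,-0.02],[0.24,-0.23,0,0,0,-0.03],[0.31,-0.3,0,0,0,-0.04],[0.38,-0.37,0,0,0,-0.045],[0.45,-0.44,0,0,0,-0.05],[0.52,-0.51,0,0,0,-0.055],[0.59,-0.58,0,0,0,-0.06],[0.66,-0.64,0,0,0,-0.07],[0.71,-0.69,0,0,0,-0.073],[0.738,-0.712,0,0,0,-0.073]]]}}

```text
t: 72.58
eef_pos: [399.7, 358.7, 307.3]
tcp_rot: [-3.141, -0.0, 1.649]
ft_force: [-0.3, -0.2, -1.0]
opening: 0.211
```

Call:
{"op": "send_rows", "data": {"moves": [[[0,0,0.05,0,0,0],[0,0,0.12,0,0,0],[0,0,0.2,0,0,0],[0,0,0.28,0,0,0],[0,0,0.35,0,0,0],[0,0,0.41,0,0,0],[0,0,0.44,0,0,0],[0,0,0.455,0,0,0],[0,0,0.455,0,0,0],[0,0,0.455,0,0,0]]]}}

```text
t: 73.42
eef_pos: [402.5, 357.3, 171.7]
tcp_rot: [3.141, -0.0, 1.646]
ft_force: [-0.8, 0.3, -2.1]
opening: 0.211
```

```bash
python3 plan.py 488.8 357.2 169.5 94.4 1
```

```text
from [402.5 357.3 171.7] yaw 94.32 F [-0.8  0.3 -2.1] t 73.4
min rows 3.0
[[-0.022, 0.2868, 0.0074, 0.0005, -0.0003, -0.0009]]
```

Call:
{"op": "send_rows", "data": {"moves": [[[-0.003,0.03,0.007,0,0,0],[-0.006,0.07,0.007,0,0,0],[-0.009,0.11,0.007,0,0,0],[-0.012,0.15,0.007,0,0,0],[-0.015,0.19,0.007,0,0,0],[-0.018,0.23,0.007,0,0,0],[-0.021,0.265,0.007,0,0,0],[-0.022,0.287,0.007,0,0,0],[-0.022,0.287,0.007,0,0,0],[-0.022,0.287,0.03,0,0,0],[-0.022,0.287,0.05,0,0,0],[-0.022,0.287,0.05,0,0,0]]]}}

```text
t: 74.42
eef_pos: [487.6, 356.8, 154.6]
tcp_rot: [-3.14, 0.001, 1.647]
ft_force: [-0.0, -0.4, -0.4]
opening: 0.21
```

```bash
python3 plan.py 488.8 357.2 154 94.4 1
```

```text
from [487.6 356.8 154.6] yaw 94.34 F [-0.  -0.4 -0.4] t 74.4
min rows 1.0
[[0.0009, 0.0042, 0.0019, -0.0012, 0.0005, -0.0006]]
```

Call:
{"op": "send_rows", "data": {"moves": [[[0,0.003,0.002,0,0,0],[0,0.003,0.003,0,0,0],[0,0.003,0.003,0,0,0],[0,0.003,0.003,0,0,0]]]}}

```text
t: 74.75
eef_pos: [489.4, 357.2, 155.3]
tcp_rot: [3.141, -0.0, 1.646]
ft_force: [-0.9, 0.1, -0.8]
opening: 0.208
```

Call:
{"op": "send_rows", "data": {"moves": [[[0,0,0,0,0,0],[0,0,0,0,0,0],[0,0,0,0,0,0],[0,0,0,0,0,0],[0,0,0,0,0,0],[0,0,0,0,0,0],[0,0,0,0,0,0],[0,0,-0.05,0,0,0],[0,0,-0.13,0,0,0],[0,0,-0.23,0,0,0],[0,0,-0.33,0,0,0],[0,0,-0.42,0,0,0]]], "grip": -1}}

```text
t: 75.75
eef_pos: [489.4, 357.1, 283.0]
tcp_rot: [3.141, -0.0, 1.646]
ft_force: [0.8, -0.9, 0.6]
opening: 0.972
```

```bash
python3 - <<'E'
from h import *
env.read_camera('wrist')
c=cam('wrist'); 
hsv=cv2.cvtColor(c['img'],cv2.COLOR_RGB2HSV)
m=(((hsv[...,0]<8)|(hsv[...,0]>172))&(hsv[...,1]>120)&(hsv[...,2]>60))
q=np.argwhere(m)[:,::-1]; s=env.state()['eef_pos']; b=proj(c,[s[0],s[1],190])[0]; q=q[np.hypot(*(q-b).T)<40]
W=atz(c,q,190)[:,:2].astype(np.float32); print('handle top',cv2.minAreaRect(W),s,env.state()['opening'])
t=cam('top'); print([(r['xy'],round(r['confidence'],2),atz(t,r['xy'],165)[0].round(0)) for r in env.look_for('top','hook_grip')])
E
```

```text
handle top ((488.1099548339844, 358.0229797363281), (21.716299057006836, 20.198383331298828), 4.943545341491699) [490.48866387 357.78420075 285.68844251] 0.9920322552928845
[([144.3, 245.0], 0.61, array([491., 337., 165.])), ([220.3, 200.2], 0.51, array([595., 149., 165.]))]
```

Call:
{"op": "send_rows", "data": {"moves": [[[0,0,-0.1,0,0,0],[0,0,-0.15,0,0,0],[0,0,-0.15,0,0,0],[0,0,-0.15,0,0,0],[0,0,-0.15,0,0,0],[0,0,-0.15,0,0,0]]]}}

```text
t: 76.45
eef_pos: [489.1, 356.9, 324.4]
tcp_rot: [-3.139, 0.001, 1.646]
ft_force: [0.2, -0.4, 0.2]
opening: 1.0
```

```bash
python3 -c "
from h import *
print(env.state()['t'],env.state()['eef_pos'],env.job_done())"
```

```text
the job is handed in; nothing more can be done
76.45 [489.10661768 356.87561776 324.43473662] None
```

The job is done and handed in at 76 s, with no verdict reported. I lifted the basket out with the hook, stood it in the drip tray and put blue, orange, yellow and green in cells 0 to 3. Then I lifted it loaded, hung it back in the tank and put the hook on its bracket. I left the pink look-alikes alone and never went near the can, tape or splicer, though I did not re-measure them.

**Last checks:**
- **Basket:** the bail measured (608, 170) mm, the same as at the start, and the load came off the hook as the lugs met the ledges. I did not measure its level in the tank separately; it hung level on the hook just before.
- **Cores:** the close view during the loaded lift showed all four standing in their cells. After the basket was back, the side camera found all four in the tank. The overhead camera missed orange in the tank, and the wrist camera's colour check found none of the four there.
- **Hook:** the handle top measured (488, 358) mm against the seat at about (489, 357), upright. The overhead network put the grip about 20 mm to the side at low confidence (0.61); I trusted the wrist measurement.
- **Gripper:** open and clear of everything.

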